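Dig the spanners out of the clamp bin and hang them up

ROBOT

A 7-joint arm with a two-finger parallel gripper is mounted at the origin on the work surface. World frame = base frame: x ahead of the robot, y to its left, z up, the work surface at z = 0. Lengths are in m, angles in degrees, forces in N, time in s.
With the tool pointing down it reaches from about 0.4 to 0.85 m from the base axis. Payload 6.9 kg.
Tool frame: the origin (TCP) lies at the very end of the fingers, on their centre line; the grasp point (between the pads) lies grip_point_offset behind it (grip_point_offset is the distance from the TCP to the grasp point, in m); z points along the fingers, y is the direction in which the jaws open and shut (so a half turn about z gives the same grasp; the last joint's range is limited). The gripper opens to 85 mm and grips with 20 to 120 N. Pads are 22 mm wide; open, the fingers measure 114 mm over their backs; the gripper's body (76 mm by 85 mm) begins 54 mm behind the grasp point. The pads swing forward as they close: fully open they stand 13 mm farther back than shut.
Start: joints at [-63.57, 29.078, -13.613, 85.955, 7.202, 65.827, -8.869], TCP at [0.218, 0.586, 0.231] pointing down, gripper open.
Joint ranges: [-176.47, 176.47], [-13.61, 117.27], [-81.72, 77.17], [0.22, 143.17], [-87.28, 267.28], [10, 112.55], [-165.47, 165.47]. Speed limits (degrees/s): [136.94, 136.94, 180, 180, 180, 180, 180].

INTERFACE

Orientations are given as [roll, pitch, yaw] about the fixed x, y, z axes, in that order (R = Rz(yaw) Ry(pitch) Rx(roll)).
In Python, from cell import read_state, snapshot, finish_job, outline_of, place_of, grip_point_offset gives the robot as it stands.
- The arm moves only by the tool move_arm, never from a script. Its argument "targets" is a list of rows, each a list of 4 numbers: the shift along the tool's x, y, z in cm, then the turn about the tool's z in degrees. In form: [[x, y, z, spin], ...]. A call has 1 to 20 rows; each row shifts and turns the pose as measured when the row begins, along the tool's axes as they then stand; what a row does not reach is not made up. A row lasts 1/10 s, in which the tool goes at most 50 mm and 8.59 degrees, less where a joint would pass 70% of its speed; a pose out of reach is approached as far as the arm can. A call with a gripper value outside its range is refused whole. "claw" is the finger opening in cm, from 0 to 8.54, set as the call begins (left out, the last holds). The fingers move at their own pace and stop on an object; "newtons" is the grip in N (left out, the last holds). Time passes only in rows, so rows that do not move let the fingers close. It gives the time, the measured TCP pose, the force and the opening at its end, in the units of the state.
- read_state(): the state, without advancing time (a new reading comes with each control period).
- snapshot(name): name is "side" or "top" or "wrist"; returns a dict with "color" (384x512x3 uint8, red, green, blue), "z_map" (384x512 float32, m along the optical axis (not along the pixel's ray), 0 where there is no reading), "vertical_fov" (degrees; the focal length in pixels is half the picture's height over the tangent of half this angle, whatever the lens; pixels are square), "cx", "cy" (the principal point, pixels), "k1" (the pictures are not rectified: a ray, as slopes to the right and down, at radius r is drawn at 1 + k1 r^2 times it, then the intrinsics apply), "rvec" (rotation vector, rad) and "tvec" (3), from world to camera coordinates, as OpenCV has them. Camera axes: x right, y down, z forward; pixel columns grow to the right and rows downward; lengths in m; the calibration is good to about 2 mm. A picture is of the moment at which its call begins.
- finish_job(): hands the job in, once; it reports no verdict.
Trained networks look in a picture, given as the dict that the camera call returned (one of the last four; its "shot" number tells which), for a name from the list of things; names that differ only in an ending like _2 or _b are one class to them, and where a whole thing is asked for, a point or a joint stands for the part that bears it (a point fixed in the world has none). Each returns a list of dicts, best first, with "score" (0 to 1); they miss things now and then, are a little off and sometimes report something else, mostly with a low value. They report only what shows in the picture. A call takes as long as a camera call.
- outline_of(picture, target): "region" (384x512 bool, what is visible of it).
- place_of(picture, target): "point" ([x, y, z] in m, in world coordinates, good to about 4 mm: a listed point, or the origin of a listed thing).
The state is a dict: "clock": time; "joint_pos": joint angles; "joint_velocities": joint speeds; "joint_torque": joint torques, N m; "tool_pos": TCP position; "orientation": TCP orientation; "force": force on the tool from outside, world axes, zero at the start; "ft_torque": the same for the moment, N m; "grip_width": finger opening in m.
Only numpy, scipy, OpenCV 4.12 (cv2) and the standard library are available. Lean on these libraries where they do the work, as an engineer would, in place of code of your own. Each camera call takes 0.05 s, during which the arm holds its last target. There are 200 camera calls.

TASK

Two spanners have got buried at the bottom of the blue bin under the loose pipe-clamp halves. First move all the clamp halves over into the grey tray, then take out the two spanners and hang each by its ring end on the tool rack in order of size: the longer one on the middle hook, next to the big spanner that already hangs there, the shorter one on the free end hook. Leave the other things on the bench where they are.

Things in the scene. Friction and masses are not known exactly. Their poses are not given: they have to be found in the camera images.
- clamp1_mid (a point): centre of a loose half of a black plastic pipe clamp, a block 86 mm long (its x), 30 mm wide (its y) and 33 mm high (its z), with a half-round groove of 16 mm radius across the middle of its underside (the groove runs along y). All clamp halves are alike; at the start 5 or 6 are in the bin, in two layers (absent ones read None)
- clamp2_mid (a point): centre of another clamp half, as clamp1_mid
- clamp3_mid (a point): centre of another clamp half, as clamp1_mid
- clamp4_mid (a point): centre of another clamp half, as clamp1_mid
- clamp5_mid (a point): centre of another clamp half, as clamp1_mid
- clamp6_mid (a point): centre of another clamp half, as clamp1_mid
- bin: open blue plastic bin, outside 200 mm (its x) by 290 mm (its y), 65 mm high, walls and floor 5 mm; origin under the centre of its floor. Fixed to the bench. The spanners lie on its floor, along its y, side by side
- tray: open grey plastic tray, outside 220 mm (its x) by 250 mm (its y), 40 mm high, walls and floor 5 mm; origin under the centre of its floor. Fixed to the bench, empty at the start. The bin and the tray can be in either of two places
- spanner_long_mid (a point): short-pattern steel combination spanner, 180 mm long, 14 mm thick, shaft 16 mm wide, ring end 39 mm across with a 26 mm bore, open jaw about 49 mm across at the other end. The point is half-way along it and half-way through its thickness; its x points along the shaft to the ring end, its z is across the flat. The ring's centre is 70.5 mm from here along x. About 0.25 kg
- spanner_short_mid (a point): short-pattern steel combination spanner, 160 mm long, 14 mm thick, shaft 16 mm wide, ring end 36 mm across with a 25 mm bore, open jaw about 45 mm across at the other end. The point is half-way along it and half-way through its thickness; its x points along the shaft to the ring end, its z is across the flat. The ring's centre is 62 mm from here along x. About 0.2 kg
- spanner_long_eye (a point): centre of the long spanner's ring
- spanner_short_eye (a point): centre of the short spanner's ring
- rack: steel tool rack standing on the bench at the left: two posts 250 mm apart along its y, an upper bar 28 mm high at height 225 mm with three hooks 75 mm apart, and a lower bar at 110 mm for hung tools to lean on. Origin on the bench under the middle of the upper bar; its hooks point to its -x, towards the robot. A bigger spanner, fixed, already hangs on the hook at its +y end. Fixed to the bench
- hook_mid (a point): the bend of the middle hook: a 7 mm round steel rod that runs level from the upper bar 32 mm along the rack's -x to this point (rod centre, height 225 mm), then turns up at 45 degrees, its rounded tip 28 mm farther out and 28 mm higher. Same axes as the rack
- hook_end (a point): the bend of the free end hook, 75 mm to the rack's -y from the middle one; same shape and axes
- oil_bottle: bystander: grey bottle with a red cap, 60 mm across, 170 mm high; origin under its base
- grease_tin: bystander: steel tin, 80 mm across, 75 mm high; origin under its base
- screwdriver: bystander: screwdriver 200 mm long, lying along its x
- coupling: bystander: steel and brass hose coupling, about 115 mm long, 36 mm thick, lying along its x
- tape_measure: bystander: tape measure 75 x 65 x 32 mm; origin under its base
- plug: bystander: small steel screw plug, 32 mm across, 47 mm high; origin under its base

How it is judged:
By the outcome, as a careful person would: the job done as asked, in the order asked, and still so for the second after the job is handed in, with the robot touching nothing.
Of clamp4, clamp5, clamp6 only 2 to 3 are there at a start; the rules pass over those that are not, and their reading is None.
At some moment in a run one of clamp1, clamp2, clamp3 may be knocked a few centimetres aside while the robot is not near it.
Once in a run the grip may slacken for a moment while it holds something.
It also fails if it takes over 210 s, if anything falls off the work surface, if the arm or the gripper's body presses on something with over 40 N, if the wrist force passes 120 N, or if a joint passes its speed limit or range.

## Working session

There is one attempt and no reset: what is moved stays moved. The work goes in short steps, Python scripts to look and compute and a tool call to move; the robot and the scene stay as the last step left them, time stands still between calls to the robot, and variables do not carry over. Pictures are saved under pics/ and viewed, about 12 in all and at most 16, crops included, and the job is handed in when it is done.

Besides the shell and the picture viewer there is one more tool, called after ">>>" as a command line: name --pt "numbers of a row" for each row, then --argument value for the rest. move_arm: Moves the arm, as the interface text tells. Its arguments: {"type":"object","properties":{"targets":{"type":"array"},"claw":{"type":"number"},"newtons":{"type":"number"}},"required":["targets"]}

```bash
mkdir -p pics; ls; cat > h.py <<'E'
import numpy as np, cv2
from cell import *
from scipy.spatial.transform import Rotation as Ro
def world(p):
    """HxWx3 world points"""
    z=p["z_map"];H,W=z.shape;f=H/2/np.tan(np.radians(p["vertical_fov"])/2)
    u,v=np.meshgrid(np.arange(W),np.arange(H))
    K=np.array([[f,0,p["cx"]],[0,f,p["cy"]],[0,0,1.]])
    n=cv2.undistortPoints(np.stack([u,v],-1).reshape(-1,1,2).astype(float),K,np.array([p["k1"],0,0,0.])).reshape(H,W,2)
    c=np.dstack([n[...,0]*z,n[...,1]*z,z])
    R=cv2.Rodrigues(np.array(p["rvec"],float))[0]
    w=(c-np.array(p["tvec"],float).ravel())@R
    w[z==0]=np.nan
    return w
def save(p,n,s=1.5):
    cv2.imwrite(f"pics/{n}.png",cv2.resize(p["color"][...,::-1],None,fx=s,fy=s))
def st():
    s=read_state();print({k:np.round(s[k],3).tolist() for k in("clock","joint_pos","tool_pos","orientation","force","grip_width")});return s
E
python3 - <<'E'
from h import *
st();print(grip_point_offset)
t=snapshot("top");s=snapshot("side");save(t,"t0");save(s,"s0")
for n in "bin tray rack hook_mid hook_end oil_bottle grease_tin screwdriver coupling tape_measure plug clamp1_mid spanner_long_mid".split():
  for nm,p in(("t",t),("s",s)):
    print(n,nm,[(round(d["score"],2),np.round(d["point"],3).tolist()) for d in place_of(p,n)])
E
```

```text
pics
{'clock': 0.0, 'joint_pos': [-63.572, 29.125, -13.609, 86.01, 7.204, 65.825, -8.87], 'tool_pos': [0.218, 0.585, 0.23], 'orientation': [-179.898, 0.004, 159.618], 'force': [0.592, 0.219, 0.322], 'grip_width': 0.085}
0.0187
bin t [(0.56, [0.544, 0.034, 0.002]), (0.23, [0.397, 0.276, 0.001])]
bin s [(0.85, [0.546, 0.033, -0.0]), (0.46, [0.775, 0.087, 0.003]), (0.4, [0.744, 0.251, 0.001])]
tray t [(0.8, [0.57, -0.277, 0.002]), (0.64, [0.575, -0.024, 0.012])]
tray s [(0.72, [0.57, -0.274, 0.002])]
rack t [(0.63, [0.634, 0.412, 0.0]), (0.31, [0.571, -0.275, -0.002])]
rack s [(0.54, [0.544, 0.097, 0.064])]
hook_mid t [(0.83, [0.604, 0.401, 0.228]), (0.21, [0.366, -0.122, 0.001])]
hook_mid s []
hook_end t [(0.87, [0.636, 0.332, 0.222])]
hook_end s [(0.89, [0.639, 0.334, 0.221]), (0.56, [0.546, 0.037, -0.003])]
oil_bottle t [(0.85, [0.763, -0.138, -0.006]), (0.59, [0.543, -0.028, 0.03]), (0.54, [0.634, 0.332, 0.22])]
oil_bottle s [(0.96, [0.762, -0.139, 0.0]), (0.61, [0.544, -0.03, 0.069])]
grease_tin t [(0.74, [0.771, 0.085, 0.0]), (0.66, [0.544, -0.03, 0.032]), (0.66, [0.57, -0.276, 0.001])]
grease_tin s [(0.93, [0.774, 0.085, 0.001])]
screwdriver t [(0.84, [0.751, 0.253, 0.001]), (0.67, [0.51, 0.025, 0.011])]
screwdriver s [(0.77, [0.743, 0.251, 0.005]), (0.75, [0.544, 0.036, 0.038]), (0.24, [0.544, 0.096, 0.064])]
coupling t [(0.83, [0.363, -0.121, 0.0])]
coupling s [(0.6, [0.364, -0.122, -0.002]), (0.15, [0.511, 0.028, 0.008])]
tape_measure t [(0.65, [0.382, 0.121, 0.001])]
tape_measure s [(0.89, [0.379, 0.122, 0.002])]
plug t [(0.58, [0.398, 0.273, 0.0])]
plug s [(0.47, [0.398, 0.274, -0.003])]
clamp1_mid t [(0.46, [0.544, -0.03, 0.032])]
clamp1_mid s [(0.83, [0.538, -0.025, 0.033])]
spanner_long_mid t [(0.77, [0.508, 0.027, 0.011])]
spanner_long_mid s [(0.85, [0.509, 0.03, 0.012])]
```

View pics/t0.png

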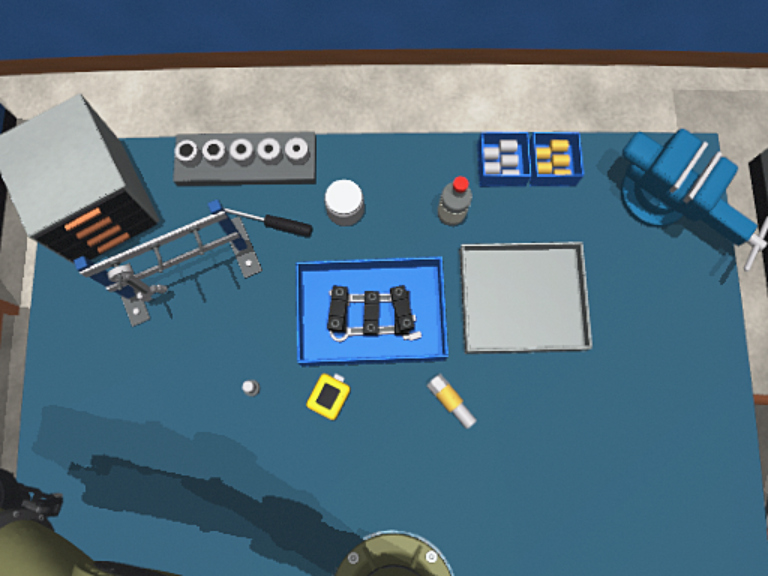

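View pics/s0.png

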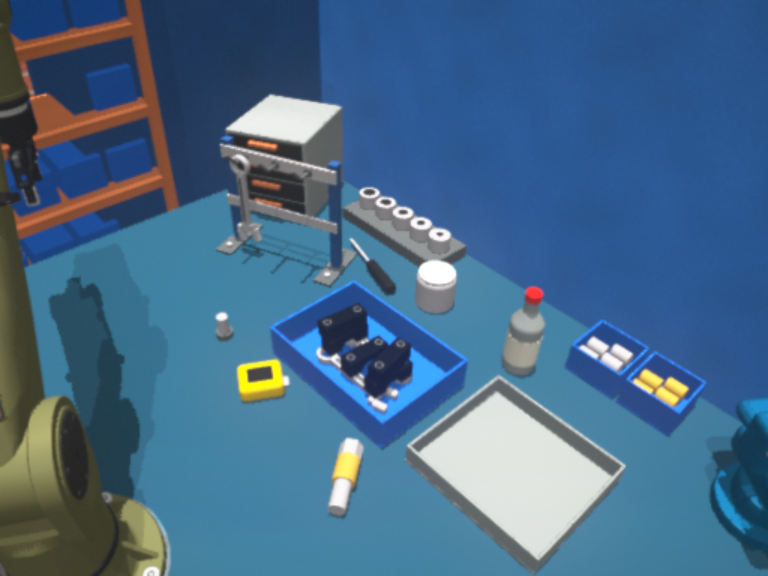

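```bash
python3 - <<'E'
from h import *
from scipy import ndimage as ni
t=snapshot("top");w=world(t)
# rasterise bin area heights
m=(abs(w[...,0]-.545)<.11)&(abs(w[...,1]-.033)<.155)
for lo,hi,name in((.064,.1,'top'),(.028,.055,'low'),(.008,.026,'sp')):
  k=m&(w[...,2]>lo)&(w[...,2]<hi)&(abs(w[...,0]-.545)<.093)&(abs(w[...,1]-.033)<.138)
  L,n=ni.label(ni.binary_opening(k))
  for i in range(1,n+1):
    q=w[L==i]
    if len(q)<30: continue
    r=cv2.minAreaRect((q[:,:2]*1000).astype(np.float32))
    print(name,len(q),np.round(r[0]),np.round(r[1]),round(r[2]),np.round(np.median(q[:,2]),3))
b=w[(w[...,2]>.060)&(w[...,2]<.07)&m];
print("bin rim",cv2.minAreaRect((b[:,:2]*1000).astype(np.float32)))
tr=w[(w[...,2]>.036)&(w[...,2]<.044)&(abs(w[...,0]-.57)<.13)&(abs(w[...,1]+.275)<.15)]
print("tray rim",cv2.minAreaRect((tr[:,:2]*1000).astype(np.float32)))
E
```

```text
top 315 [544.  98.] [30. 86.] 82 0.083
top 326 [542. -27.] [87. 30.] 13 0.084
low 269 [539.  34.] [29. 85.] 89 0.05
sp 60 [575.  64.] [18. 31.] 3 0.018
sp 44 [575.   5.] [21. 15.] 89 0.018
sp 78 [508.  75.] [25. 46.] 17 0.017
sp 56 [510.   4.] [30. 17.] 89 0.018
sp 48 [496. -48.] [15. 34.] 6 0.016
bin rim ((544.5928344726562, 33.46107482910156), (200.94004821777344, 291.110595703125), 1.3196903467178345)
tray rim ((571.9161376953125, -278.5038146972656), (222.31338500976562, 251.15931701660156), 0.4393138587474823)
```

The top view shows five clamp halves. There are two stacks, at px (339,310) and (402,310), and one single low half between them at (372,312). The long spanner lies nearer the robot, with its ring on the left at (340,337), and the rack is at the upper left. Next I'll make a move-row helper and go to the first stack.

```bash
cat >> h.py <<'E'
def legs(*wps,start=None,step=4.0):
    """wps: (x,y,z,yaw) -> spin first, then shift; prints per-leg rows in tool axes"""
    s=read_state()
    if start is None:
        p=np.array(s["tool_pos"]);yaw=s["orientation"][2]
    else: p=np.array(start[:3],float);yaw=start[3]
    for x in wps:
        d=-((x[3]-yaw+180)%360-180); yaw=x[3];c,sn=np.cos(np.radians(yaw)),np.sin(np.radians(yaw))
        R=np.array([[c,sn,0],[sn,-c,0],[0,0,-1]])
        v=R.T@(np.array(x[:3])-p)*100;n=max(1,int(np.ceil(np.linalg.norm(v)/step)))
        k=int(np.ceil(abs(d)/8)); 
        print(f"spin {d:.1f}: {k} x {d/max(k,1):.2f} | shift {np.round(v,2)} : {n} x {np.round(v/n,2).tolist()}")
        p=np.array(x[:3])
E
python3 - <<'E'
from h import *
legs((.544,.098,.16,172),(.544,.098,.048,172),(.544,.098,.16,172),(.524,-.205,.16,180),(.524,-.205,.012,180))
E
```

```text
spin -12.4: 2 x -6.20 | shift [-39.1  -43.77   7.13] : 15 x [-2.61, -2.92, 0.48]
spin 0.0: 0 x 0.00 | shift [ 0.   0.  11.2] : 3 x [0.0, 0.0, 3.73]
spin 0.0: 0 x 0.00 | shift [  0.    0.  -11.2] : 3 x [0.0, 0.0, -3.73]
spin -8.0: 1 x -8.00 | shift [  2.  -30.3   0. ] : 8 x [0.25, -3.79, 0.0]
spin 0.0: 0 x 0.00 | shift [ 0.   0.  14.8] : 4 x [0.0, 0.0, 3.7]
```

>>> move_arm --pt "0 0 0 -6.2" --pt "0 0 0 -6.2" --pt "-2.61 -2.92 0.48 0" --pt "-2.61 -2.92 0.48 0" --pt "-2.61 -2.92 0.48 0" --pt "-2.61 -2.92 0.48 0" --pt "-2.61 -2.92 0.48 0" --pt "-2.61 -2.92 0.48 0" --pt "-2.61 -2.92 0.48 0" --pt "-2.61 -2.92 0.48 0" --pt "-2.61 -2.92 0.48 0" --pt "-2.61 -2.92 0.48 0" --pt "-2.61 -2.92 0.48 0" --pt "-2.61 -2.92 0.48 0" --pt "-2.61 -2.92 0.48 0" --pt "-2.61 -2.92 0.48 0" --pt "-2.61 -2.92 0.48 0" --claw 6 --newtons 60

```text
clock: 3.15
tool_pos: [0.5599, 0.0913, 0.1562]
orientation: [179.5, 0.1, 173.3]
force: [0.5, -0.2, 1.0]
grip_width: 0.0601
```

```bash
python3 - <<'E'
from h import *
st()
legs((.544,.098,.16,172),(.544,.098,.048,172))
E
```

```text
{'clock': 3.15, 'joint_pos': [-3.474, 27.917, -12.049, 101.251, 6.644, 51.229, 64.972], 'tool_pos': [0.56, 0.091, 0.156], 'orientation': [179.483, 0.14, 173.27], 'force': [0.495, -0.176, 1.026], 'grip_width': 0.06}
spin 1.3: 1 x 1.27 | shift [ 1.67  0.44 -0.38] : 1 x [1.67, 0.44, -0.38]
spin 0.0: 0 x 0.00 | shift [ 0.   0.  11.2] : 3 x [0.0, 0.0, 3.73]
```

>>> move_arm --pt "1.67 0.44 0 1.27" --pt "0 0 3.5 0" --pt "0 0 3.5 0" --pt "0 0 3.2 0" --pt "0 0 0.6 0"

```text
clock: 3.65
tool_pos: [0.5508, 0.0893, 0.0464]
orientation: [179.5, 0.6, 171.1]
force: [-0.1, -0.4, -0.9]
grip_width: 0.0599
```

>>> move_arm --pt "0 0 0 0" --pt "0 0 0 0" --pt "0 0 0 0" --pt "0 0 0 0" --pt "0 0 0 0" --claw 2

```text
clock: 4.15
tool_pos: [0.5533, 0.0909, 0.0506]
orientation: [179.4, 0.9, 171.2]
force: [-0.1, -0.0, -1.5]
grip_width: 0.0297
```

>>> move_arm --pt "0 0 -3.7 0" --pt "0 0 -3.7 0" --pt "0 0 -3.7 0" --pt "0.1 -3.7 0 -4" --pt "0.2 -3.7 0 -4" --pt "0.25 -3.7 0 0" --pt "0.25 -3.7 0 0" --pt "0.25 -3.7 0 0" --pt "0.25 -3.7 0 0" --pt "0.25 -3.7 0 0" --pt "0.25 -3 0 0" --pt "0 0 0 0"

```text
clock: 5.35
tool_pos: [0.5207, -0.2108, 0.1694]
orientation: [179.8, 1.3, 179.6]
force: [-0.1, 1.1, -1.5]
grip_width: 0.0299
```

```bash
python3 - <<'E'
from h import *
st()
legs((.524,-.205,.16,180),(.524,-.205,.012,180))
t=snapshot("top");w=world(t);save(t,"t1")
E
```

```text
{'clock': 5.35, 'joint_pos': [28.407, 26.24, -12.593, 101.913, 6.4, 51.36, 102.796], 'tool_pos': [0.521, -0.211, 0.169], 'orientation': [179.834, 1.309, 179.613], 'force': [-0.076, 1.054, -1.503], 'grip_width': 0.03}
spin -0.4: 1 x -0.39 | shift [-0.33  0.58  0.94] : 1 x [-0.33, 0.58, 0.94]
spin 0.0: 0 x 0.00 | shift [ 0.   0.  14.8] : 4 x [0.0, 0.0, 3.7]
```

>>> move_arm --pt "-0.3 0.6 3 0" --pt "0 0 4 0" --pt "0 0 4 0" --pt "0 0 3.5 0" --pt "0 0 1.3 0" --pt "0 0 0.2 0"

```text
clock: 6.0
tool_pos: [0.5322, -0.1947, 0.0085]
orientation: [179.7, 1.8, -179.9]
force: [-0.6, 0.4, -0.9]
grip_width: 0.0294
```

>>> move_arm --pt "0 0 0 0" --pt "0 0 0 0" --pt "0 0 -3.5 0" --pt "0 0 -4 0" --pt "0 0 -4 0" --pt "0 0 -4 0" --claw 5

```text
clock: 6.6
tool_pos: [0.5262, -0.196, 0.1696]
orientation: [179.8, 1.6, -179.9]
force: [1.4, -1.1, 0.7]
grip_width: 0.05
```

```bash
python3 - <<'E'
from h import *
st()
legs((.542,-.027,.16,193),(.542,-.027,.05,193))
E
```

```text
{'clock': 6.6, 'joint_pos': [27.267, 26.088, -13.155, 102.219, 6.592, 50.945, 101.45], 'tool_pos': [0.526, -0.196, 0.17], 'orientation': [179.802, 1.637, -179.946], 'force': [1.387, -1.136, 0.703], 'grip_width': 0.05}
spin -12.9: 2 x -6.47 | shift [-5.34 16.11  0.96] : 5 x [-1.07, 3.22, 0.19]
spin 0.0: 0 x 0.00 | shift [ 0.  0. 11.] : 3 x [0.0, 0.0, 3.67]
```

>>> move_arm --pt "0 0 0 -6.5" --pt "0 0 0 -6.4" --pt "-1.07 3.2 0.2 0" --pt "-1.07 3.2 0.2 0" --pt "-1.07 3.2 0.2 0" --pt "-1.07 3.2 0.2 0" --pt "-0.9 3 0.2 0" --pt "0 0 3.5 0" --pt "0 0 2.5 0" --pt "0 0 0 0" --claw 6

```text
clock: 7.6
tool_pos: [0.5544, -0.0229, 0.1269]
orientation: [-178.6, 4.1, -166.4]
force: [-1.0, -0.4, 0.7]
grip_width: 0.0599
```

```bash
python3 - <<'E'
from h import *
st()
legs((.542,-.027,.05,193))
E
```

```text
{'clock': 7.6, 'joint_pos': [10.64, 27.428, -16.24, 108.839, 12.368, 41.054, 90.885], 'tool_pos': [0.554, -0.023, 0.127], 'orientation': [-178.586, 4.064, -166.398], 'force': [-0.997, -0.421, 0.708], 'grip_width': 0.06}
spin 0.6: 1 x 0.60 | shift [ 1.3  -0.12  7.69] : 2 x [0.65, -0.06, 3.85]
```

```bash
cat >> h.py <<'E'
def legs(*wps,step=3.0):
    s=read_state();p=np.array(s["tool_pos"]);R=Ro.from_euler("xyz",s["orientation"],degrees=True)
    print("p",p.round(4),"rpy",np.round(s["orientation"],1),"F",np.round(s["force"],1),"w",round(s["grip_width"],4),"t",s["clock"],"j7",round(s["joint_pos"][6]))
    for x in wps:
        yaw=R.as_euler("xyz",degrees=True)[2]
        d=-((x[3]-yaw+180)%360-180);R=R*Ro.from_euler("z",d,degrees=True)
        v=R.inv().apply(np.array(x[:3])-p)*100;n=max(1,int(np.ceil(np.linalg.norm(v)/step)))
        k=int(np.ceil(abs(d)/8))
        print(f"spin {d:.1f}: {k} x {d/max(k,1):.2f} | shift {np.round(v,2)} : {n} x {np.round(v/n,2).tolist()}")
        p=np.array(x[:3])
E
python3 - <<'E'
from h import *
legs((.542,-.027,.05,193))
E
```

```text
p [ 0.5544 -0.0229  0.1269] rpy [-178.6    4.1 -166.4] F [-1.  -0.4  0.7] w 0.0599 t 7.6 j7 91
spin 0.6: 1 x 0.60 | shift [1.84 0.06 7.58] : 3 x [0.61, 0.02, 2.53]
```

>>> move_arm --pt "0.5 0 0 0" --pt "0.5 0 0 0" --pt "0 0 0 0"

```text
clock: 7.9
tool_pos: [0.5451, -0.0257, 0.1307]
orientation: [-178.5, 4.3, -166.4]
force: [-0.3, -0.3, 0.2]
grip_width: 0.0597
```

>>> move_arm --pt "0.5 0 2.5 0" --pt "0 0 2.5 0" --pt "0 0 2 0" --pt "0.2 0 1 0" --pt "0 0 0 0"

```text
clock: 8.4
tool_pos: [0.5485, -0.0309, 0.0546]
orientation: [-178.2, 5.0, -166.7]
force: [-0.4, -0.0, -0.1]
grip_width: 0.0598
```

```bash
python3 - <<'E'
from h import *
legs((.542,-.027,.05,193))
E
```

```text
p [ 0.5485 -0.0309  0.0546] rpy [-178.2    5.  -166.7] F [-0.4 -0.  -0.1] w 0.0598 t 8.4 j7 88
spin 0.3: 1 x 0.32 | shift [0.58 0.54 0.4 ] : 1 x [0.58, 0.54, 0.4]
```

>>> move_arm --pt "0.5 0.5 0.5 0" --pt "0 0 0.3 0" --pt "0 0 0 0" --pt "0 0 0 0" --pt "0 0 0 0" --pt "0 0 0 0" --claw 2

```text
clock: 9.0
tool_pos: [0.544, -0.0269, 0.0497]
orientation: [-178.1, 5.3, -166.7]
force: [-1.2, 0.4, -1.3]
grip_width: 0.0293
```

>>> move_arm --pt "0 0 -2.5 0" --pt "0 0 -3 0" --pt "0 0 -3 0" --pt "0 0 -2 0" --pt "0 0 0 0"

```text
clock: 9.5
tool_pos: [0.5328, -0.0255, 0.1566]
orientation: [-178.2, 5.1, -166.7]
force: [0.3, 0.1, -2.2]
grip_width: 0.0295
```

```bash
python3 - <<'E'
from h import *
legs((.524,-.275,.16,180),(.524,-.275,.008,180))
E
```

```text
p [ 0.5328 -0.0255  0.1566] rpy [-178.2    5.1 -166.7] F [ 0.3  0.1 -2.2] w 0.0295 t 9.5 j7 92
spin 13.3: 2 x 6.66 | shift [  0.82 -24.96  -0.16] : 9 x [0.09, -2.77, -0.02]
spin -0.1: 1 x -0.05 | shift [ 1.42  0.16 15.13] : 6 x [0.24, 0.03, 2.52]
```

>>> move_arm --pt "0 0 0 0" --pt "0 0 0 0" --pt "0 0 0 0" --pt "0 0 0 0" --pt "0 0 0 0" --pt "0 0 0 0" --pt "0 0 0 0" --pt "0 0 0 0" --pt "0 0 0 0" --pt "0 0 0 0"

```text
clock: 10.5
tool_pos: [0.5308, -0.0256, 0.1517]
orientation: [-178.3, 4.7, -166.7]
force: [-0.8, 0.9, -1.9]
grip_width: 0.0295
```

>>> move_arm --pt "0 0 0 6.66" --pt "0 0 0 6.66" --pt "0 0 0 0"

```text
clock: 10.8
tool_pos: [0.5309, -0.0258, 0.1519]
orientation: [-179.5, 5.0, 179.5]
force: [-0.6, 0.7, -2.0]
grip_width: 0.0297
```

>>> move_arm --pt "0.1 -2.8 0 0" --pt "0.1 -2.8 0 0" --pt "0.1 -2.8 0 0" --pt "0.1 -2.8 0 0" --pt "0.1 -2.8 0 0" --pt "0.1 -2.8 0 0" --pt "0.1 -2.8 0 0" --pt "0.1 -2.8 0 0" --pt "0.1 -2.5 0 0" --pt "0 0 0 0"

```text
clock: 11.8
tool_pos: [0.5245, -0.2832, 0.154]
orientation: [-179.2, 5.1, -178.1]
force: [-0.4, -0.2, -2.1]
grip_width: 0.029
```

```bash
python3 - <<'E'
from h import *
legs((.524,-.275,.008,180))
E
```

```text
p [ 0.5245 -0.2832  0.154 ] rpy [-179.2    5.1 -178.1] F [-0.4 -0.2 -2.1] w 0.029 t 11.8 j7 111
spin 1.9: 1 x 1.93 | shift [ 1.35  0.97 14.53] : 5 x [0.27, 0.19, 2.91]
```

>>> move_arm --pt "0.3 0.2 2.9 1.9" --pt "0.3 0.2 2.9 0" --pt "0.3 0.2 2.9 0" --pt "0.3 0.2 2.9 0" --pt "0.1 0.1 2.0 0" --pt "0 0 0.6 0" --pt "0 0 0 0"

```text
clock: 12.5
tool_pos: [0.5317, -0.2786, 0.0187]
orientation: [-178.8, 6.2, -179.0]
force: [-0.3, 0.5, -0.9]
grip_width: 0.0289
```

>>> move_arm --pt "0 0 0 0" --pt "0 0 0 0" --pt "0 0 -2.5 0" --pt "0 0 -3 0" --pt "0 0 -3 0" --pt "0 0 -3 0" --pt "0 0 -2 0" --pt "0 0 0 0" --claw 5

```text
clock: 13.3
tool_pos: [0.518, -0.273, 0.1566]
orientation: [-178.9, 6.2, -178.1]
force: [0.3, -0.1, -0.3]
grip_width: 0.0499
```

```bash
cat >> h.py <<'E'
def clamps(t,w):
    from scipy import ndimage as ni
    for lo,hi,name in((.064,.1,'top'),(.028,.06,'low'),(.008,.024,'sp')):
      k=(w[...,2]>lo)&(w[...,2]<hi)&(abs(w[...,0]-.545)<.092)&(abs(w[...,1]-.033)<.136)
      if name!='sp': k&=t["color"].max(-1)<110
      L,n=ni.label(ni.binary_opening(k))
      for i in range(1,n+1):
        q=w[L==i]
        if len(q)<30: continue
        r=cv2.minAreaRect((q[:,:2]*1000).astype(np.float32))
        print(name,len(q),np.round(r[0]),np.round(r[1]),round(r[2]),np.round(np.median(q[:,2]),3))
E
python3 - <<'E'
from h import *
t=snapshot("top");w=world(t);clamps(t,w);save(t,"t2")
legs((.524,-.275,.15,180))
E
```

```text
low 250 [545.  92.] [30. 85.] 82 0.051
low 257 [539.  33.] [29. 86.] 89 0.051
sp 68 [573.  -2.] [27. 35.] 7 0.018
sp 43 [576.  60.] [24. 18.] 86 0.017
sp 214 [506. -23.] [49. 81.] 17 0.017
sp 92 [503.  83.] [23. 63.] 19 0.018
p [ 0.5176 -0.2728  0.1553] rpy [-178.9    6.1 -178.2] F [-0.5 -0.2 -0.3] w 0.0499 t 13.35 j7 110
spin 1.8: 1 x 1.85 | shift [-0.58 -0.21  0.6 ] : 1 x [-0.58, -0.21, 0.6]
```

View pics/t2.png

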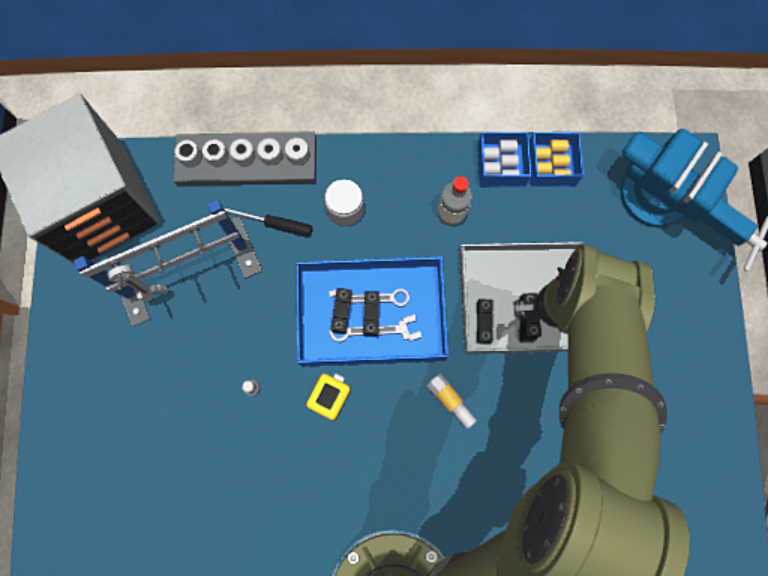

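```bash
python3 - <<'E'
from h import *
s=snapshot("side");save(s,"s2")
w=world(snapshot("top"))
E
```

```text
(no output)
```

View pics/s2.png

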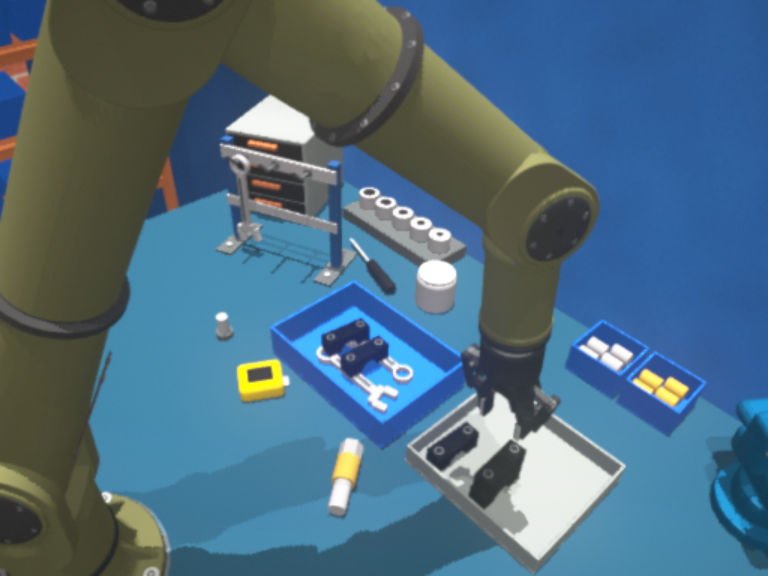

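```bash
python3 - <<'E'
from h import *
legs((.545,.092,.13,172),(.545,.092,.02,172))
E
```

```text
p [ 0.5165 -0.2723  0.1531] rpy [-179.     5.9 -178.2] F [-0.6  0.3 -0.3] w 0.0501 t 13.45 j7 110
spin 9.8: 2 x 4.91 | shift [ 2.51 36.47  2.09] : 13 x [0.19, 2.81, 0.16]
spin -0.1: 1 x -0.05 | shift [ 1.140e+00 -1.000e-02  1.094e+01] : 4 x [0.29, -0.0, 2.74]
```

>>> move_arm --pt "0 0 0 4.9" --pt "0.2 2.8 0.1 4.9" --pt "0.2 2.8 0.1 0" --pt "0.2 2.8 0.1 0" --pt "0.2 2.8 0.1 0" --pt "0.2 2.8 0.1 0" --pt "0.2 2.8 0.1 0" --pt "0.2 2.8 0.1 0" --pt "0.2 2.8 0.1 0" --pt "0.2 2.8 0.1 0" --pt "0.2 2.8 0.1 0" --pt "0.2 2.8 0.1 0" --pt "0.2 2.8 0 0" --pt "0 1.5 0 0" --pt "0 0 0 0" --pt "0 0 0 0" --claw 4.2

```text
clock: 15.05
tool_pos: [0.5314, 0.0931, 0.1137]
orientation: [-180.0, 3.6, 171.9]
force: [-0.4, -0.2, 0.2]
grip_width: 0.0423
```

```bash
python3 - <<'E'
from h import *
legs((.545,.092,.02,172))
E
```

```text
p [0.5314 0.0931 0.1137] rpy [-180.     3.6  171.9] F [-0.4 -0.2  0.2] w 0.0423 t 15.05 j7 60
spin -0.1: 1 x -0.10 | shift [-0.77  0.09  9.43] : 4 x [-0.19, 0.02, 2.36]
```

>>> move_arm --pt "-0.4 0 2 0" --pt "-0.2 0 2 0" --pt "-0.2 0 2 0" --pt "0 0 1.5 0" --pt "0 0 0.8 0" --pt "0 0 0 0"

```text
clock: 15.65
tool_pos: [0.551, 0.1057, 0.0396]
orientation: [178.5, 4.7, 172.4]
force: [0.2, -1.2, -0.1]
grip_width: 0.042
```

```bash
python3 - <<'E'
from h import *
legs((.545,.092,.02,172))
E
```

```text
p [0.551  0.1057 0.0396] rpy [178.5   4.7 172.4] F [ 0.2 -1.2 -0.1] w 0.042 t 15.65 j7 58
spin 0.4: 1 x 0.36 | shift [ 0.56 -1.49  1.89] : 1 x [0.56, -1.49, 1.89]
```

>>> move_arm --pt "0 0 -1.5 0" --pt "0.3 -0.8 0 0" --pt "0.3 -0.7 0 0" --pt "0 0 0 0" --pt "0 0 0 0"

```text
clock: 16.15
tool_pos: [0.5395, 0.0839, 0.0517]
orientation: [178.7, 4.5, 172.0]
force: [-0.4, 0.3, 0.1]
grip_width: 0.0419
```

```bash
python3 - <<'E'
from h import *
t=snapshot("wrist");save(t,"w3")
clamps(t,world(t))
t=snapshot("top");clamps(t,world(t))
legs((.545,.092,.02,172))
E
```

```text
top 1453 [531.  56.] [15. 27.] 83 0.087
top 496 [531. 115.] [14.  8.] 35 0.093
top 290 [544. 104.] [ 2. 13.] 82 0.084
top 49 [518.  41.] [4. 1.] 90 0.099
top 175 [523.  45.] [8. 3.] 73 0.097
top 121 [535. 123.] [7. 2.] 83 0.098
low 5666 [526.  38.] [34. 57.] 85 0.051
low 2950 [530. 150.] [30. 30.] 84 0.038
low 282 [510.  37.] [ 9. 10.] 64 0.053
low 722 [577. 145.] [28. 12.] 86 0.035
sp 3787 [511.  81.] [38. 74.] 10 0.018
sp 4843 [505. -22.] [49. 78.] 15 0.018
sp 2439 [544. 149.] [31. 58.] 83 0.022
sp 3389 [572.  79.] [60. 49.] 86 0.018
sp 878 [567. -21.] [19. 46.] 7 0.016
low 56 [524. 156.] [31. 20.] 33 0.037
sp 59 [577.  -8.] [22. 38.] 17 0.017
sp 34 [570. -33.] [19. 33.] 49 0.016
p [0.5396 0.0844 0.0518] rpy [178.7   4.5 172.1] F [ 0.7 -0.9 -0. ] w 0.042 t 16.25 j7 60
spin 0.1: 1 x 0.06 | shift [-0.18  0.76  3.22] : 2 x [-0.09, 0.38, 1.61]
```

View pics/w3.png

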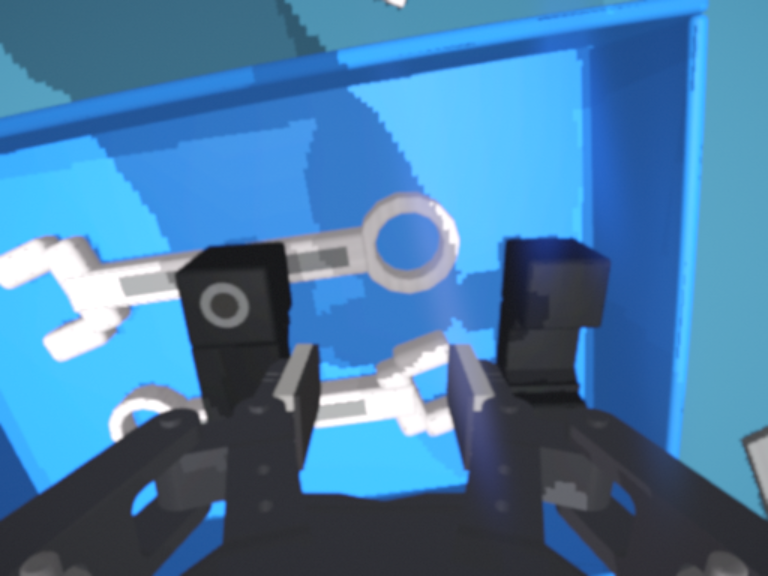

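The clamp half I was about to grip has been knocked towards the left wall: px (555,270) in the wrist view, on the bin floor. The middle one, at px (235,300), is where it was, so I'll take that first.

```bash
python3 - <<'E'
from h import *
legs((.539,.034,.085,179),(.539,.034,.022,179))
E
```

```text
p [0.5396 0.0844 0.0518] rpy [178.7   4.5 172.1] F [ 0.7 -0.9 -0. ] w 0.042 t 16.25 j7 60
spin -6.9: 1 x -6.94 | shift [-0.29 -5.   -3.37] : 3 x [-0.1, -1.67, -1.12]
spin 0.0: 1 x 0.02 | shift [ 0.5  -0.08  6.28] : 3 x [0.17, -0.03, 2.09]
```

>>> move_arm --pt "0 0 -2 -3.5" --pt "0 0 -1.5 -3.5" --pt "0 -2 0 0" --pt "0 -2 0 0" --pt "0 -1 0 0" --pt "0 0 0 0" --pt "0 0 0 0" --claw 4.6

```text
clock: 16.95
tool_pos: [0.5365, 0.0352, 0.0855]
orientation: [179.2, 4.5, 179.6]
force: [0.3, -0.3, -0.1]
grip_width: 0.0457
```

```bash
python3 - <<'E'
from h import *
t=snapshot("top");w=world(t);clamps(t,w)
t=snapshot("wrist");w=world(t);clamps(t,w)
print([(round(d["score"],2),np.round(d["point"],3).tolist()) for d in place_of(t,"clamp1_mid")])
legs((.539,.034,.022,179))
E
```

```text
low 91 [585. 142.] [30. 27.] 86 0.037
low 95 [528. 150.] [30. 28.] 88 0.037
sp 58 [559. 144.] [25. 27.] 3 0.021
sp 94 [506.  93.] [43. 40.] 50 0.016
top 159 [534.  12.] [20.  2.] 2 0.095
top 35 [529.   1.] [1. 4.] 0 0.098
low 5866 [539.  35.] [30. 84.] 85 0.051
low 839 [531. 150.] [31. 30.] 83 0.038
low 1334 [584. 144.] [31. 27.] 84 0.037
low 127 [571.  32.] [8. 9.] 89 0.053
sp 4252 [504. -20.] [49. 83.] 15 0.018
sp 2539 [511.  86.] [38. 63.] 12 0.018
sp 2281 [557. 147.] [31. 85.] 83 0.021
sp 798 [560.  95.] [17. 33.] 38 0.017
sp 725 [571. -31.] [21. 35.] 46 0.017
sp 648 [576.  61.] [22. 16.] 90 0.019
sp 467 [576.   8.] [17. 15.] 2 0.019
sp 345 [588. 111.] [13. 16.] 14 0.017
[]
p [0.5364 0.0357 0.0855] rpy [179.2   4.5 179.6] F [0.6 0.7 0.1] w 0.046 t 17.1 j7 72
spin 0.6: 1 x 0.63 | shift [ 0.24 -0.26  6.35] : 3 x [0.08, -0.09, 2.12]
```

>>> move_arm --pt "0.1 -0.1 2 0" --pt "0.1 -0.1 2 0" --pt "0 0 1.5 0" --pt "0 0 0 0"

```text
clock: 17.5
tool_pos: [0.5399, 0.0383, 0.0296]
orientation: [179.1, 4.6, 179.9]
force: [-1.4, -0.6, -0.3]
grip_width: 0.0459
```

```bash
python3 - <<'E'
from h import *
legs((.539,.035,.022,178))
E
```

```text
p [0.5399 0.0383 0.0296] rpy [179.1   4.6 179.9] F [-1.4 -0.6 -0.3] w 0.0459 t 17.5 j7 70
spin 1.9: 1 x 1.88 | shift [ 0.14 -0.34  0.74] : 1 x [0.14, -0.34, 0.74]
```

>>> move_arm --pt "0.1 -0.3 0.8 1.5" --pt "0 0 0 0" --pt "0 0 0 0" --pt "0 0 0 0" --pt "0 0 0 0" --pt "0 0 -2 0" --pt "0 0 -2.5 0" --pt "0 0 -2.5 0" --pt "0 0 -2.5 0" --pt "0 0 -2 0" --pt "0 0 0 0" --claw 2

```text
clock: 18.6
tool_pos: [0.5295, 0.0344, 0.1415]
orientation: [179.0, 4.6, 178.3]
force: [0.9, 0.0, -1.0]
grip_width: 0.0289
```

```bash
python3 - <<'E'
from h import *
t=snapshot("side");w=world(t)
m=(abs(w[...,0]-.57)<.1)&(abs(w[...,1]+.28)<.115)&(w[...,2]>.012)&(w[...,2]<.12)&(t["color"].max(-1)<80)
from scipy import ndimage as ni
L,n=ni.label(m)
for i in range(1,n+1):
  q=w[L==i]
  if len(q)>40: print(len(q),q.min(0).round(3),q.max(0).round(3))
legs((.62,-.205,.13,178),(.62,-.205,.015,178))
E
```

```text
397 [ 0.48  -0.211  0.013] [ 0.565 -0.18   0.042]
694 [ 0.482 -0.297  0.013] [ 0.568 -0.265  0.075]
p [0.529  0.0343 0.1402] rpy [179.    4.5 178.3] F [-0.2 -0.2 -0.8] w 0.0293 t 18.65 j7 73
spin 0.3: 1 x 0.25 | shift [ -9.82 -23.63   1.38] : 9 x [-1.09, -2.63, 0.15]
spin -0.0: 1 x -0.00 | shift [ 0.91 -0.2  11.46] : 4 x [0.23, -0.05, 2.87]
```

>>> move_arm --pt "-1.1 -2.6 0 0" --pt "-1.1 -2.6 0 0" --pt "-1.1 -2.6 0 0" --pt "-1.1 -2.6 0 0" --pt "-1.1 -2.6 0 0" --pt "-1.1 -2.6 0 0" --pt "-1.1 -2.6 0 0" --pt "-1.1 -2.6 0 0" --pt "-0.9 -2.4 0 0" --pt "0 0 2 0" --pt "0 0 2 0" --pt "0 0 2 0" --pt "0 0 1.5 0" --pt "0 0 0 0"

```text
clock: 20.05
tool_pos: [0.6187, -0.2086, 0.044]
orientation: [178.8, 3.1, 178.3]
force: [0.3, -0.3, -1.9]
grip_width: 0.0293
```

```bash
python3 - <<'E'
from h import *
legs((.62,-.205,.013,180))
E
```

```text
p [ 0.6187 -0.2086  0.044 ] rpy [178.8   3.1 178.3] F [ 0.3 -0.3 -1.9] w 0.0293 t 20.05 j7 96
spin -1.7: 1 x -1.71 | shift [0.04 0.3  3.1 ] : 2 x [0.02, 0.15, 1.55]
```

>>> move_arm --pt "0 0.1 1.5 0" --pt "0 0 1.2 0" --pt "0 0 0.3 0" --pt "0 0 0 0"

```text
clock: 20.45
tool_pos: [0.6196, -0.2067, 0.0114]
orientation: [178.8, 3.0, 178.3]
force: [0.1, -0.2, -1.7]
grip_width: 0.0291
```

>>> move_arm --pt "0 0 0 0" --pt "0 0 0 0" --pt "0 0 -2 0" --pt "0 0 -2.5 0" --pt "0 0 -2.5 0" --pt "0 0 -2.5 0" --pt "0 0 -2 0" --pt "0 0 0 0" --claw 4.6

```text
clock: 21.25
tool_pos: [0.6155, -0.2097, 0.1364]
orientation: [178.9, 3.4, 178.3]
force: [0.7, 0.1, 0.6]
grip_width: 0.0455
```

```bash
python3 - <<'E'
from h import *
t=snapshot("top");w=world(t);clamps(t,w)
legs((.53,.15,.13,90))
E
```

```text
low 95 [585. 143.] [30. 29.] 83 0.037
low 91 [528. 150.] [30. 30.] 76 0.037
sp 316 [578.  35.] [ 47. 160.] 4 0.017
sp 59 [560. 145.] [31. 25.] 75 0.021
sp 411 [506.  27.] [ 50. 183.] 4 0.017
p [ 0.615  -0.2096  0.135 ] rpy [178.9   3.3 178.3] F [-0.7  0.7 -0.1] w 0.0458 t 21.3 j7 98
spin 88.3: 12 x 7.36 | shift [35.95 -8.51  0.63] : 13 x [2.77, -0.65, 0.05]
```

>>> move_arm --pt "0 0 0 7.9" --pt "0 0 0 7.9" --pt "0 0 0 7.9" --pt "0 0 0 7.9" --pt "0 0 0 7.9" --pt "0 0 0 7.9" --pt "0 0 0 7.9" --pt "0 0 0 7.9" --pt "0 0 0 7.9" --pt "0 0 0 7.9" --pt "0 0 0 7.9" --pt "0 0 0 7.9" --pt "0 0 0 0" --claw 4.2

```text
clock: 22.6
tool_pos: [0.6089, -0.2081, 0.1231]
orientation: [177.7, -1.6, 79.6]
force: [0.6, 0.3, 0.4]
grip_width: 0.042
```

```bash
python3 - <<'E'
from h import *
legs((.530,.150,.10,83))
E
```

```text
p [ 0.6089 -0.2081  0.1231] rpy [177.7  -1.6  79.6] F [0.6 0.3 0.4] w 0.042 t 22.6 j7 18
spin -3.4: 1 x -3.36 | shift [ 34.51 -12.32   2.66] : 13 x [2.65, -0.95, 0.2]
```

>>> move_arm --pt "2.6 -0.95 0 -3" --pt "2.6 -0.95 0 0" --pt "2.6 -0.95 0 0" --pt "2.6 -0.95 0 0" --pt "2.6 -0.95 0 0" --pt "2.6 -0.95 0 0" --pt "2.6 -0.95 0 0" --pt "2.6 -0.95 0 0" --pt "2.6 -0.95 0 0" --pt "2.6 -0.95 0 0" --pt "2.6 -0.95 0 0" --pt "2.6 -0.95 0 0" --pt "2 -0.7 0 0" --pt "0 0 0 0" --pt "0 0 0 0"

```text
clock: 24.1
tool_pos: [0.5158, 0.146, 0.117]
orientation: [178.1, -0.9, 86.6]
force: [0.8, -0.1, -0.5]
grip_width: 0.0422
```

```bash
python3 - <<'E'
from h import *
t=snapshot("wrist");w=world(t);save(t,"w4")
m=(abs(w[...,0]-.555)<.06)&(abs(w[...,1]-.145)<.027)&(w[...,2]>.03)&(w[...,2]<.045)
r=cv2.minAreaRect((w[m][:,:2]*1000).astype(np.float32));print(m.sum(),r)
legs((.530,.150,.06,83),(.530,.150,.026,83))
E
```

```text
2828 ((558.378173828125, 147.72894287109375), (30.59431266784668, 85.53387451171875), 82.88568878173828)
p [0.5158 0.1461 0.1169] rpy [178.1  -0.9  86.6] F [-0.6  0.1 -0.7] w 0.0417 t 24.15 j7 -12
spin 3.6: 1 x 3.57 | shift [0.46 1.17 5.74] : 2 x [0.23, 0.59, 2.87]
spin 0.0: 1 x 0.00 | shift [-0.06 -0.11  3.4 ] : 2 x [-0.03, -0.06, 1.7]
```

View pics/w4.png

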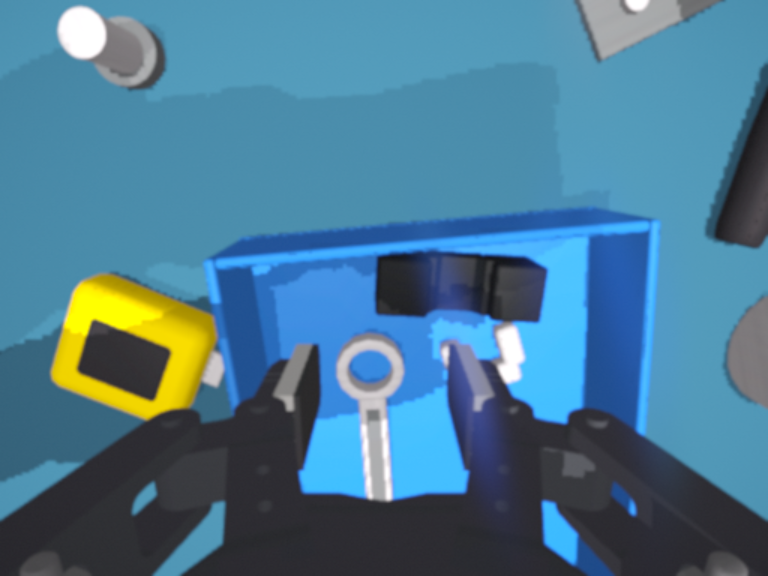

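>>> move_arm --pt "0.3 0.6 1.8 3.5" --pt "0.2 0.6 1.8 0" --pt "0 0 1.5 0" --pt "0 0 0 0"

```text
clock: 24.55
tool_pos: [0.5326, 0.1452, 0.0654]
orientation: [178.0, -0.9, 82.9]
force: [-0.1, 0.2, -0.1]
grip_width: 0.0423
```

```bash
python3 - <<'E'
from h import *
legs((.529,.151,.026,83))
E
```

```text
p [0.5326 0.1452 0.0654] rpy [178.   -0.9  82.9] F [-0.1  0.2 -0.1] w 0.0423 t 24.55 j7 -13
spin -0.1: 1 x -0.12 | shift [ 0.46 -0.57  3.93] : 2 x [0.23, -0.28, 1.97]
```

>>> move_arm --pt "0.4 -0.4 0.5 0" --pt "0.1 -0.1 1 0" --pt "0 0 1 0" --pt "0 0 0.8 0" --pt "0 0 0.4 0" --pt "0 0 0 0"

```text
clock: 25.15
tool_pos: [0.5305, 0.1496, 0.0268]
orientation: [177.9, -0.9, 82.8]
force: [-0.6, -0.1, -0.5]
grip_width: 0.0421
```

```bash
python3 - <<'E'
from h import *
legs((.529,.151,.026,83))
E
```

```text
p [0.5305 0.1496 0.0268] rpy [177.9  -0.9  82.8] F [-0.6 -0.1 -0.5] w 0.0421 t 25.15 j7 -12
spin -0.2: 1 x -0.17 | shift [ 0.12 -0.17  0.08] : 1 x [0.12, -0.17, 0.08]
```

>>> move_arm --pt "0.1 -0.1 0.3 0" --pt "0 0 0.3 0" --pt "0 0 0 0"

```text
clock: 25.45
tool_pos: [0.5301, 0.151, 0.0207]
orientation: [177.8, -1.0, 82.8]
force: [0.6, -0.6, 0.9]
grip_width: 0.0419
```

>>> move_arm --pt "0 0 0 0" --pt "0 0 0 0" --pt "0 0 0 0" --pt "0 0 0 0" --pt "0 0 -0.5 0" --pt "0 0 -0.5 0" --pt "0 0 0 0" --claw 1.5 --newtons 70

```text
clock: 26.15
tool_pos: [0.53, 0.151, 0.0324]
orientation: [177.8, -1.0, 82.8]
force: [-0.5, 0.1, -1.4]
grip_width: 0.0253
```

>>> move_arm --pt "0 0 -1 0" --pt "0 0 -2 0" --pt "0 0 -2 0" --pt "0 0 -2 0" --pt "0 0 -2 0" --pt "0 0 -1 0" --pt "0 0 0 0"

```text
clock: 26.85
tool_pos: [0.5253, 0.1493, 0.1392]
orientation: [177.7, -1.0, 82.8]
force: [0.7, -0.1, -1.7]
grip_width: 0.0255
```

```bash
python3 - <<'E'
from h import *
t=snapshot("top");w=world(t);save(t,"t5")
m=(abs(w[...,0]-.555)<.07)&(abs(w[...,1]-.145)<.03)&(w[...,2]>.1)&(w[...,2]<.16)&(t["color"].max(-1)<90)
print(m.sum(),w[m].min(0),w[m].max(0))
legs((.571,-.345,.13,83))
E
```

```text
Traceback (most recent call last):
ValueError: zero-size array to reduction operation minimum which has no identity
```

View pics/t5.png

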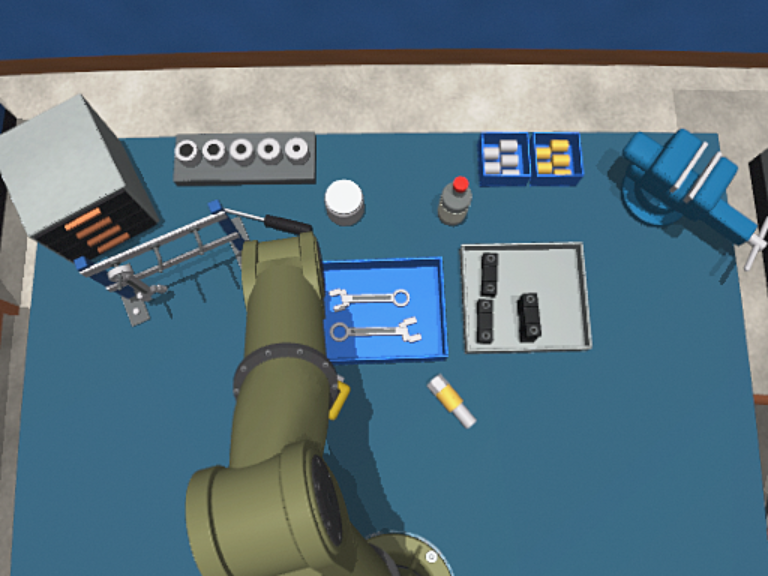

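>>> move_arm --pt "-1.5 0.3 -0.2 0" --pt "-2.6 0.55 0 0" --pt "-2.6 0.55 0 0" --pt "-2.6 0.55 0 0" --pt "-2.6 0.55 0 0" --pt "-2.6 0.55 0 0" --pt "-2.6 0.55 0 0" --pt "-2.6 0.55 0 0" --pt "-2.6 0.55 0 0" --pt "-2.6 0.55 0 0" --pt "-2.6 0.55 0 0" --pt "-2.6 0.55 0 0" --pt "-2.6 0.55 0 0" --pt "-2.6 0.55 0 0" --pt "-2.6 0.55 0 0" --pt "-2.6 0.55 0 0" --pt "-2.6 0.55 0 0" --pt "-2.6 0.55 0 0" --pt "0 0 0 0" --pt "0 0 0 0"

```text
clock: 28.9
tool_pos: [0.5399, -0.358, 0.1141]
orientation: [-179.9, -0.5, 82.0]
force: [0.5, 0.7, -1.6]
grip_width: 0.0254
```

```bash
python3 - <<'E'
from h import *
legs((.571,-.345,.05,86),(.571,-.345,.024,86))
E
```

```text
p [ 0.5399 -0.358   0.1141] rpy [-179.9   -0.5   82. ] F [ 0.5  0.7 -1.6] w 0.0254 t 28.9 j7 33
spin -4.0: 1 x -4.01 | shift [1.46 3.02 6.42] : 3 x [0.49, 1.01, 2.14]
spin 0.0: 1 x 0.00 | shift [-0.02  0.    2.6 ] : 1 x [-0.02, 0.0, 2.6]
```

>>> move_arm --pt "0.5 1 1.5 -4" --pt "0.5 1 1.5 0" --pt "0.4 0.9 1.5 0" --pt "0 0 1 0" --pt "0 0 0.5 0" --pt "0 0 0 0"

```text
clock: 29.5
tool_pos: [0.5688, -0.3434, 0.0476]
orientation: [-179.6, -0.7, 85.9]
force: [0.9, 0.5, -0.1]
grip_width: 0.0254
```

```bash
python3 - <<'E'
from h import *
legs((.571,-.345,.024,86))
E
```

```text
p [ 0.5688 -0.3434  0.0476] rpy [-179.6   -0.7   85.9] F [ 0.9  0.5 -0.1] w 0.0254 t 29.5 j7 35
spin -0.1: 1 x -0.09 | shift [-0.18  0.25  2.36] : 1 x [-0.18, 0.25, 2.36]
```

>>> move_arm --pt "0 0.2 1 0" --pt "0 0 0.8 0" --pt "0 0 0.4 0" --pt "0 0 0 0"

```text
clock: 29.9
tool_pos: [0.5705, -0.3441, 0.0248]
orientation: [-179.7, -0.6, 85.8]
force: [-0.1, 0.9, -0.7]
grip_width: 0.0254
```

>>> move_arm --pt "0 0 0 0" --pt "0 0 0 0" --pt "0 0 -1 0" --pt "0 0 -2.5 0" --pt "0 0 -2.5 0" --pt "0 0 -2.5 0" --pt "0 0 -2.5 0" --pt "0 0 0 0" --claw 3.8

```text
clock: 30.7
tool_pos: [0.5717, -0.3471, 0.1452]
orientation: [-180.0, -0.5, 85.8]
force: [-0.1, -0.7, 0.0]
grip_width: 0.0378
```

```bash
python3 - <<'E'
from h import *
t=snapshot("side");w=world(t);save(t,"s6")
m=(abs(w[...,0]-.57)<.1)&(abs(w[...,1]+.28)<.115)&(w[...,2]>.012)&(w[...,2]<.09)&(t["color"].max(-1)<80)
from scipy import ndimage as ni
L,n=ni.label(m)
for i in range(1,n+1):
  q=w[L==i]
  if len(q)>40: print(len(q),q.min(0).round(3),q.max(0).round(3))
legs((.507,0.03,.13,90))
t=snapshot("top");w=world(t);f=w[...,2]
m=(f>.012)&(f<.024)&(abs(w[...,0]-.545)<.09)&(abs(w[...,1]-.033)<.135)
n,L=cv2.connectedComponents(m.astype(np.uint8))
for i in range(1,n):
  q=w[L==i]
  if len(q)>80:
    print(len(q),cv2.minAreaRect((q[:,:2]*1000).astype(np.float32)))
    for y0 in np.arange(-.07,.14,.015):
      k=abs(q[:,1]-y0)<.0075
      if k.sum(): print(round(y0,3),k.sum(),q[k][:,0].min().round(3),q[k][:,0].max().round(3))
for n in("spanner_long_mid","spanner_long_eye","spanner_short_mid","spanner_short_eye"):
    print(n,[(round(d["score"],2),np.round(d["point"],3).tolist()) for d in place_of(t,n)])
E
```

```text
808 [ 0.48  -0.226  0.012] [ 0.662 -0.18   0.041]
769 [ 0.483 -0.297  0.012] [ 0.569 -0.266  0.075]
550 [ 0.555 -0.364  0.012] [ 0.641 -0.33   0.042]
p [ 0.5711 -0.3466  0.1436] rpy [-179.9   -0.5   85.8] F [ 0.6 -1.2 -0.1] w 0.0379 t 30.75 j7 33
spin -4.2: 1 x -4.24 | shift [37.64 -6.41  1.72] : 13 x [2.9, -0.49, 0.13]
331 ((576.89990234375, 36.1105842590332), (46.83518600463867, 158.0040740966797), 3.4077954292297363)
-0.04 25 0.561 0.592
-0.025 19 0.557 0.592
-0.01 30 0.564 0.589
0.005 27 0.566 0.583
0.02 27 0.567 0.583
0.035 27 0.567 0.583
0.05 24 0.568 0.583
0.065 30 0.568 0.584
0.08 40 0.556 0.594
0.095 54 0.55 0.597
0.11 28 0.549 0.594
401 ((505.255859375, 25.481796264648438), (50.36250305175781, 180.28782653808594), 3.51611328125)
-0.07 4 0.49 0.5
-0.055 37 0.486 0.535
-0.04 57 0.484 0.533
-0.025 44 0.488 0.526
-0.01 27 0.499 0.516
0.005 30 0.5 0.515
0.02 29 0.5 0.516
0.035 28 0.5 0.516
0.05 30 0.5 0.516
0.065 30 0.5 0.516
0.08 29 0.495 0.522
0.095 25 0.488 0.525
0.11 31 0.49 0.526
spanner_long_mid [(0.56, [0.51, 0.031, 0.015])]
spanner_long_eye [(0.66, [0.635, 0.416, -0.001]), (0.62, [0.513, 0.097, 0.011]), (0.34, [0.76, -0.139, -0.004])]
spanner_short_mid [(0.75, [0.576, 0.036, 0.009])]
spanner_short_eye [(0.64, [0.573, -0.026, 0.006])]
```

View pics/s6.png

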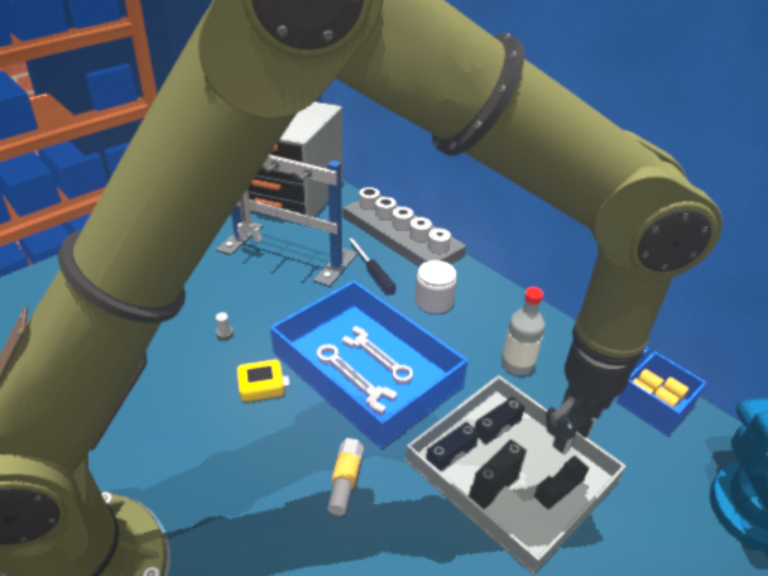

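All five clamp halves are in the tray, two of them as a stable stack, and the bin holds only the spanners. Now I'll refine the rack geometry and go to the long spanner's ring.

```bash
python3 - <<'E'
from h import *
for cam in("top","side"):
  t=snapshot(cam);w=world(t);P=w.reshape(-1,3)
  P=P[np.isfinite(P).all(1)]
  P=P[(P[:,0]>.45)&(P[:,0]<.75)&(P[:,1]>.22)&(P[:,1]<.55)&(P[:,2]>.12)&(P[:,2]<.30)]
  q=P[(P[:,2]>.232)&(P[:,2]<.243)]
  # robust line on bar top
  vx,vy,x0,y0=cv2.fitLine((q[:,:2]*1000).astype(np.float32),cv2.DIST_WELSCH,0,.01,.01).ravel()
  a=np.degrees(np.arctan2(vy,vx));print(cam,len(q),"line",vx,vy,x0,y0,a)
  th=np.radians(a if a>0 else a+180)-np.pi/2; print("yaw",np.degrees(th))
  ex=np.array([np.cos(th),np.sin(th)]);ey=np.array([-ex[1],ex[0]])
  o=np.array([x0,y0])/1000
  u=(P[:,:2]-o)@ex;v=(P[:,:2]-o)@ey
  k=(u<-.015)&(P[:,2]>.2)
  for vb in np.arange(-.16,.2,.01):
    kk=k&(abs(v-vb)<.005)
    if kk.sum()>1: print(round(vb,3),kk.sum(),"u",u[kk].min().round(3),"z",P[kk,2].min().round(3),P[kk,2].max().round(3), "xy",np.median(P[kk,:2],0).round(3))
  kb=(abs(u)<.02)&(P[:,2]>.2);print("bar v",v[kb].min(),v[kb].max(),"zmax",P[kb,2].max())
  for n in("hook_mid","hook_end","rack"):
    print(n,[(round(d["score"],2),np.round(d["point"],3).tolist()) for d in place_of(t,n)][:1])
legs((.508,.097,.10,90))
E
```

```text
top 369 line 0.39973375 -0.9166313 633.6336 410.52426 -66.43846
yaw 23.561535
-0.08 13 u -0.062 z 0.223 0.257 xy [0.632 0.328]
-0.07 26 u -0.064 z 0.223 0.258 xy [0.629 0.328]
0.0 33 u -0.064 z 0.225 0.257 xy [0.602 0.398]
0.01 8 u -0.057 z 0.226 0.252 xy [0.591 0.398]
0.06 31 u -0.028 z 0.202 0.232 xy [0.588 0.457]
0.07 32 u -0.059 z 0.201 0.254 xy [0.584 0.465]
0.08 44 u -0.062 z 0.2 0.259 xy [0.575 0.469]
0.09 28 u -0.027 z 0.201 0.236 xy [0.577 0.484]
0.1 5 u -0.026 z 0.209 0.223 xy [0.572 0.49 ]
bar v -0.13412907314085695 0.13761805405836489 zmax 0.25411068721525726
hook_mid [(0.88, [0.602, 0.402, 0.225])]
hook_end [(0.74, [0.637, 0.332, 0.223])]
rack [(0.88, [0.63, 0.415, -0.001])]
side 170 line 0.39695305 -0.91783893 657.6972 357.3952 -66.61216
yaw 23.387836
-0.02 26 u -0.062 z 0.225 0.256 xy [0.628 0.325]
-0.01 5 u -0.061 z 0.228 0.256 xy [0.618 0.325]
0.06 12 u -0.04 z 0.223 0.238 xy [0.607 0.399]
bar v -0.07688212333265482 0.08309558168641422 zmax 0.25298989755748513
hook_mid [(0.82, [0.603, 0.402, 0.223])]
hook_end [(0.69, [0.76, -0.137, -0.004])]
rack [(0.24, [0.774, 0.084, 0.001])]
p [ 0.5699 -0.3455  0.1397] rpy [-179.6   -0.7   85.8] F [-0.8 -0.1 -0.9] w 0.0381 t 31.4 j7 33
spin -4.2: 1 x -4.23 | shift [44.19 -6.15  4.57] : 15 x [2.95, -0.41, 0.3]
```

>>> move_arm --pt "1.5 -0.2 0 -4.2" --pt "2.9 -0.4 0.1 0" --pt "2.9 -0.4 0.1 0" --pt "2.9 -0.4 0.1 0" --pt "2.9 -0.4 0.1 0" --pt "2.9 -0.4 0.1 0" --pt "2.9 -0.4 0.1 0" --pt "2.9 -0.4 0.1 0" --pt "2.9 -0.4 0.1 0" --pt "2.9 -0.4 0.1 0" --pt "2.9 -0.4 0.1 0" --pt "2.9 -0.4 0.1 0" --pt "2.9 -0.4 0.1 0" --pt "2.9 -0.4 0.1 0" --pt "2.9 -0.4 0 0" --pt "1.2 -0.2 0 0" --pt "0 0 0 0" --pt "0 0 0 0" --claw 6 --newtons 30

```text
clock: 33.2
tool_pos: [0.5095, 0.101, 0.1319]
orientation: [-179.9, -0.5, 90.0]
force: [-0.4, -0.1, 0.1]
grip_width: 0.0601
```

```bash
python3 - <<'E'
from h import *
t=snapshot("wrist");w=world(t);f=w[...,2]
m=(f>.013)&(f<.024)&(abs(w[...,0]-.508)<.025)&(abs(w[...,1]-.1)<.04)
q=w[m];print(m.sum(),q.min(0),q.max(0))
r=q[q[:,1]>.085];print("ring x",r[:,0].min(),r[:,0].max(),"ymax",r[:,1].max())
legs((.508,.097,.05,90),(.508,.097,.008,90))
E
```

```text
1282 [0.49040478 0.06011711 0.01300865] [0.52838164 0.11835789 0.02078415]
ring x 0.49040477530260257 0.5283816417982813 ymax 0.11835788533268098
p [0.5095 0.1007 0.1319] rpy [-179.9   -0.5   89.9] F [-0.1 -0.2 -1.1] w 0.06 t 33.25 j7 -5
spin -0.1: 1 x -0.06 | shift [-0.45 -0.14  8.18] : 3 x [-0.15, -0.05, 2.73]
spin 0.0: 1 x 0.00 | shift [-0.04  0.01  4.2 ] : 2 x [-0.02, 0.0, 2.1]
```

>>> move_arm --pt "-0.2 -0.1 2 0" --pt "0 0 2 0" --pt "0 0 2 0" --pt "0 0 1.5 0" --pt "0 0 1 0" --pt "0 0 0.5 0" --pt "0 0 0 0" --claw 4.7

```text
clock: 33.95
tool_pos: [0.5124, 0.0873, 0.0403]
orientation: [179.8, -0.3, 89.0]
force: [-0.7, 0.5, 0.1]
grip_width: 0.0469
```

```bash
python3 - <<'E'
from h import *
legs((.5085,.0985,.008,90))
E
```

```text
p [0.5124 0.0873 0.0403] rpy [179.8  -0.3  89. ] F [-0.7  0.5  0.1] w 0.0469 t 33.95 j7 -2
spin -1.0: 1 x -0.96 | shift [ 1.11 -0.41  3.23] : 2 x [0.55, -0.2, 1.62]
```

>>> move_arm --pt "0.6 -0.2 0 -1" --pt "0.5 -0.2 0 0" --pt "0 0 0 0" --pt "0 0 1 0" --pt "0 0 0.8 0" --pt "0 0 0.5 0" --pt "0 0 0 0"

```text
clock: 34.65
tool_pos: [0.5097, 0.0999, 0.0174]
orientation: [179.6, -0.4, 90.2]
force: [0.4, 0.1, 0.5]
grip_width: 0.0469
```

```bash
python3 - <<'E'
from h import *
legs((.5085,.0985,.005,90))
E
```

```text
p [0.5097 0.0999 0.0174] rpy [179.6  -0.4  90.2] F [0.4 0.1 0.5] w 0.0469 t 34.65 j7 -2
spin 0.2: 1 x 0.18 | shift [-0.15 -0.13  1.24] : 1 x [-0.15, -0.13, 1.24]
```

>>> move_arm --pt "-0.1 -0.1 0.6 0" --pt "0 0 0.5 0" --pt "0 0 0.3 0" --pt "0 0 0 0"

```text
clock: 35.05
tool_pos: [0.5089, 0.0986, 0.0027]
orientation: [179.5, -0.4, 90.1]
force: [-1.1, 0.2, 10.8]
grip_width: 0.0468
```

>>> move_arm --pt "0 0 0.3 0" --pt "0 0 0.1 0" --pt "0 0 0 0"

```text
clock: 35.35
tool_pos: [0.5091, 0.0986, 0.0034]
orientation: [179.4, -0.5, 90.1]
force: [-0.4, 0.8, 0.0]
grip_width: 0.0473
```

>>> move_arm --pt "0 0 -0.1 0" --pt "0 0 -0.1 0" --pt "0 0 0 0" --pt "0 0 0 0" --pt "0 0 0 0" --claw 2 --newtons 50

```text
clock: 35.85
tool_pos: [0.509, 0.0986, 0.0045]
orientation: [179.5, -0.5, 90.1]
force: [0.5, 0.1, -0.7]
grip_width: 0.036
```

>>> move_arm --pt "0 0 -1 0" --pt "0 0 -2 0" --pt "0 0 -2.5 0" --pt "0 0 -2.5 0" --pt "0 0 -2.5 0" --pt "0 0 -2.5 0" --pt "0 0 -2.5 0" --pt "0 0 -2.5 0" --pt "0 0 -2 0" --pt "0 0 0 0"

```text
clock: 36.85
tool_pos: [0.5031, 0.0958, 0.2151]
orientation: [179.9, -0.5, 89.9]
force: [-0.7, -0.1, -2.4]
grip_width: 0.036
```

```bash
python3 - <<'E'
from h import *
t=snapshot("side");save(t,"s7");legs((.5,.15,.35,60))
E
```

```text
p [0.5024 0.0957 0.2137] rpy [-180.    -0.4   89.9] F [ 0.4  0.3 -3.2] w 0.0358 t 36.9 j7 -7
spin 29.9: 4 x 7.49 | shift [  4.67  -2.97 -13.59] : 5 x [0.93, -0.59, -2.72]
```

View pics/s7.png

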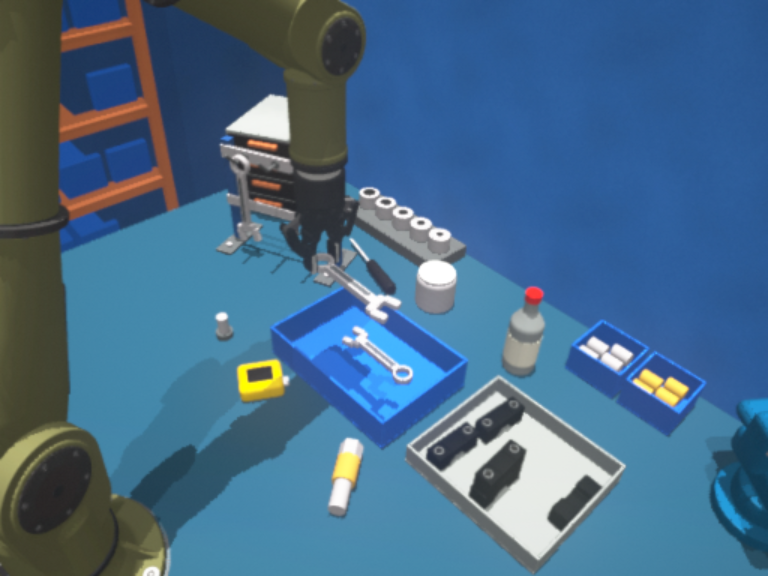

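>>> move_arm --pt "0 0 -1.5 0" --pt "0 0 0 0" --pt "0 0 0 0" --pt "0 0 0 0" --pt "0 0 0 0" --pt "0 0 0 0" --pt "0 0 0 0" --newtons 20

```text
clock: 37.6
tool_pos: [0.4981, 0.0952, 0.2218]
orientation: [-179.3, -0.3, 89.9]
force: [0.1, 0.3, -3.2]
grip_width: 0.0361
```

```bash
cat >> h.py <<'E'
def held(cam="side",tag=None):
    """points of the held steel spanner near the tool"""
    s=read_state();p=np.array(s["tool_pos"]);t=snapshot(cam);w=world(t)
    if tag: save(t,tag)
    c=t["color"].astype(int)
    m=(np.linalg.norm(w-p,axis=-1)<.2)&(c.min(-1)>95)&(c.max(-1)-c.min(-1)<40)&(w[...,2]>.09)&(w[...,2]<p[2]+.06)
    return w[m],p,t
E
python3 - <<'E'
from h import *
q,p,t=held("side","s8");print(len(q),q.min(0),q.max(0));legs((.5,.15,.35,60))
for y in np.arange(-.1,.15,.02):
  k=abs(q[:,1]-y)<.01
  if k.sum()>3: print(round(y,2),k.sum(),np.median(q[k],0).round(3))
E
```

```text
686 [ 0.47359337 -0.07008801  0.22156753] [0.52470116 0.1118861  0.25968553]
p [0.4981 0.0952 0.2218] rpy [-179.3   -0.3   89.9] F [ 0.2  0.6 -2.2] w 0.0361 t 37.65 j7 -7
spin 29.9: 4 x 7.48 | shift [  4.82  -2.74 -12.8 ] : 5 x [0.96, -0.55, -2.56]
-0.06 96 [ 0.486 -0.058  0.232]
-0.04 135 [ 0.499 -0.041  0.232]
-0.02 65 [ 0.494 -0.02   0.233]
0.0 60 [ 0.495 -0.001  0.234]
0.02 61 [0.495 0.019 0.234]
0.04 56 [0.494 0.041 0.235]
0.06 56 [0.494 0.06  0.235]
0.08 108 [0.491 0.083 0.235]
0.1 47 [0.51  0.104 0.232]
```

The spanner is held by its ring and stays level in the grip even at 20 N. I'll thread the level ring over the 45° tip with the shaft pointing towards the robot. Turning and moving to a hover near the hook.

>>> move_arm --pt "0 0 -2 0" --pt "0 0 -2 8" --pt "0 0 -2 8" --pt "0 0 -1 8" --pt "0 0 -0.3 8" --pt "0 0 -0.2 8" --pt "0 0 -0.2 8" --pt "0 0 -0.2 8" --pt "0 0 -0.2 8" --pt "0 0 0 2" --pt "0 0 0 0" --newtons 40

```text
clock: 38.75
tool_pos: [0.4995, 0.0945, 0.306]
orientation: [-179.5, 0.4, 21.2]
force: [0.5, -0.3, -2.5]
grip_width: 0.0362
```

```bash
python3 - <<'E'
from h import *
legs((.54,.374,.30,23.5))
E
```

```text
p [0.4995 0.0945 0.306 ] rpy [-179.5    0.4   21.2] F [ 0.5 -0.3 -2.5] w 0.0362 t 38.75 j7 -72
spin -2.3: 1 x -2.30 | shift [ 14.86 -24.01   0.7 ] : 10 x [1.49, -2.4, 0.07]
```

>>> move_arm --pt "0.8 -1.2 0 -2.3" --pt "1.5 -2.4 -0.1 0" --pt "1.5 -2.4 -0.1 0" --pt "1.5 -2.4 -0.1 0" --pt "1.5 -2.4 -0.1 0" --pt "1.5 -2.4 -0.1 0" --pt "1.5 -2.4 -0.1 0" --pt "1.5 -2.4 -0.1 0" --pt "1.5 -2.4 -0.1 0" --pt "1 -1.6 0 0" --pt "0.3 -0.5 0 0" --pt "0 0 0 0" --pt "0 0 0 0"

```text
clock: 40.05
tool_pos: [0.5345, 0.3807, 0.3118]
orientation: [-179.2, 0.5, 26.2]
force: [0.2, 0.8, -2.7]
grip_width: 0.0356
```

```bash
python3 - <<'E'
from h import *
legs((.54,.374,.30,23.5))
t=snapshot("wrist");save(t,"w9",1.5);w=world(t);np.save("w9.npy",w)
E
```

```text
p [0.5345 0.3807 0.3118] rpy [-179.2    0.5   26.2] F [ 0.2  0.8 -2.7] w 0.0356 t 40.05 j7 -90
spin 2.7: 1 x 2.68 | shift [0.25 0.85 1.17] : 1 x [0.25, 0.85, 1.17]
```

View pics/w9.png

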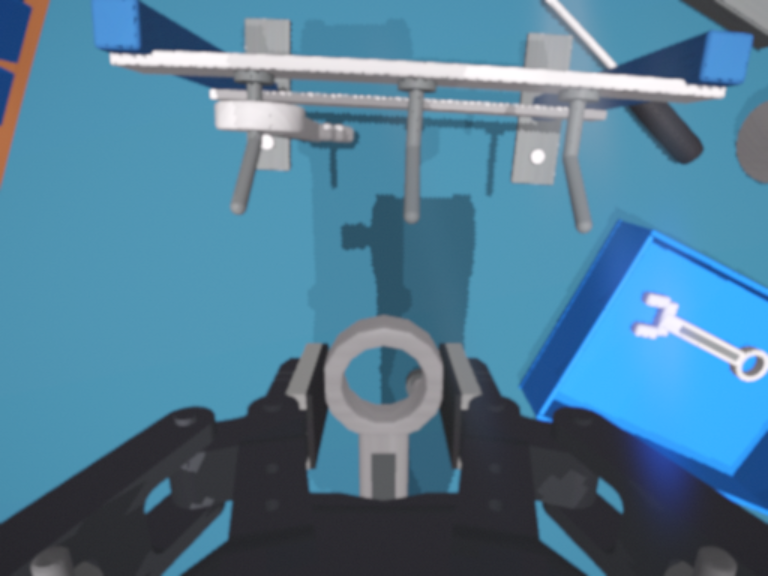

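```bash
cat >> h.py <<'E'
TH=np.radians(23.5);EX=np.array([np.cos(TH),np.sin(TH)]);EY=np.array([-EX[1],EX[0]])
def fit(hook,cam="wrist",ringr=.0195,show=True):
    """ring and hook in rack axes (u along rack x, v along rack y), about nominal hook bend"""
    s=read_state();p=np.array(s["tool_pos"]);t=snapshot(cam);w=world(t);P=w.reshape(-1,3);C=t["color"].reshape(-1,3).astype(int)
    g=np.isfinite(P).all(1);P=P[g];C=C[g]
    U=np.c_[(P[:,:2]-hook)@EX,(P[:,:2]-hook)@EY,P[:,2]]
    tp=np.r_[(p[:2]-hook)@EX,(p[:2]-hook)@EY,p[2]]
    h=U[(abs(U[:,1])<.012)&(U[:,2]>.226)&(U[:,2]<.265)&(U[:,0]<-.002)&(U[:,0]>-.04)]
    if len(h)>10:
        for a,b in((-.04,-.02),(-.02,-.002)):
            k=h[(h[:,0]>a)&(h[:,0]<b)]
            if len(k)>5: print("hook seg",a,len(k),"v mid",((k[:,1].min()+k[:,1].max())/2).round(4),"umin",k[:,0].min().round(4),"z+u max",np.percentile(k[:,2]+k[:,0],95).round(4))
        print("tip zmax",h[:,2].max().round(4))
    d=U-tp
    r=U[(np.hypot(d[:,0],d[:,1])<.027)&(abs(d[:,2]-.008)<.013)&(C.min(1)>90)]
    if len(r)>20:
        top=r
        print("ring n",len(r),"u",r[:,0].min().round(4),r[:,0].max().round(4),"v",r[:,1].min().round(4),r[:,1].max().round(4),"z",np.percentile(r[:,2],[5,50,95]).round(4))
        A=np.c_[r[:,:2]-tp[:2],np.ones(len(r))];k=np.linalg.lstsq(A,r[:,2]-tp[2],rcond=None)[0];print("plane slope u,v deg",np.degrees(np.arctan(k[:2])).round(1),"z rel tcp",k[2].round(4))
    print("tcp uvz",tp.round(4));return U,tp,t
E
python3 - <<'E'
from h import *
fit(np.array([.6025,.401]))
E
```

```text
hook seg -0.04 160 v mid -0.0011 umin -0.0295 z+u max 0.2318
hook seg -0.02 296 v mid -0.001 umin -0.0199 z+u max 0.2322
tip zmax 0.2573
ring n 4550 u -0.0973 -0.0503 v -0.016 0.0345 z [0.3162 0.3248 0.3266]
plane slope u,v deg [-1.6  0.9] z rel tcp 0.0118
tcp uvz [-0.0705  0.0082  0.3119]
```

```bash
cat >> h.py <<'E'
def bore(hook,seed=(257,248)):
    s=read_state();p=np.array(s["tool_pos"]);t=snapshot("wrist");w=world(t)
    f=np.nan_to_num(w[...,2],nan=-1);near=f[seed[1]-50:seed[1]+50,seed[0]-50:seed[0]+50]
    zt=np.percentile(near[near>p[2]],70)   # top face height approx
    b=((f<zt-.004)).astype(np.uint8)
    n,L=cv2.connectedComponents(b);m=(L==L[seed[1],seed[0]]).astype(np.uint8)
    edge=cv2.dilate(m,np.ones((3,3)))-m
    q=w[(edge>0)&(abs(f-zt)<.004)]
    U=np.c_[(q[:,:2]-hook)@EX,(q[:,:2]-hook)@EY,q[:,2]]
    A=np.c_[2*U[:,:2],np.ones(len(U))];k=np.linalg.lstsq(A,(U[:,:2]**2).sum(1),rcond=None)[0]
    c=k[:2];r=np.sqrt(k[2]+c@c);pl=np.linalg.lstsq(np.c_[U[:,:2]-c,np.ones(len(U))],U[:,2],rcond=None)[0]
    tp=np.r_[(p[:2]-hook)@EX,(p[:2]-hook)@EY,p[2]]
    print("bore n",m.sum(),len(U),"centre uv",c.round(4),"r",r.round(4),"ztop",pl[2].round(4),"slope deg u,v",np.degrees(np.arctan(pl[:2])).round(1),"| tcp",tp.round(4),"centre-tcp",np.r_[c-tp[:2],pl[2]-tp[2]].round(4))
E
python3 - <<'E'
from h import *
bore(np.array([.6025,.401]))
legs((.54,.374,.30,23.5))
E
```

```text
bore n 2045 225 centre uv [-0.0697  0.0073] r 0.0132 ztop 0.324 slope deg u,v [5.1 1.6] | tcp [-0.0706  0.0078  0.3121] centre-tcp [ 0.0009 -0.0006  0.0119]
p [0.5348 0.3799 0.3124] rpy [-179.2    0.4   26.1] F [ 0.1 -1.1 -2.8] w 0.0358 t 40.2 j7 -90
spin 2.6: 1 x 2.56 | shift [0.25 0.76 1.23] : 1 x [0.25, 0.76, 1.23]
```

>>> move_arm --pt "0.3 0.3 0.7 2.6" --pt "0.2 0.3 0.7 0" --pt "0.1 0.2 0.7 0" --pt "0 0 0.4 0" --pt "0 0 0 0"

```text
clock: 40.7
tool_pos: [0.5446, 0.3713, 0.2874]
orientation: [-179.2, 0.4, 23.3]
force: [0.5, 1.1, -3.0]
grip_width: 0.0357
```

```bash
python3 - <<'E'
from h import *
h=np.array([.6025,.401]);fit(h);bore(h);st()
E
```

```text
hook seg -0.04 193 v mid -0.0012 umin -0.0295 z+u max 0.2316
hook seg -0.02 385 v mid -0.001 umin -0.02 z+u max 0.2321
tip zmax 0.257
ring n 4570 u -0.0919 -0.0448 v -0.0287 0.0218 z [0.2919 0.3004 0.3021]
plane slope u,v deg [-1.5  1.1] z rel tcp 0.0118
tcp uvz [-0.065  -0.0041  0.2874]
bore n 2041 223 centre uv [-0.064  -0.0048] r 0.0132 ztop 0.2997 slope deg u,v [5.5 0.8] | tcp [-0.0649 -0.0042  0.2877] centre-tcp [ 0.0009 -0.0006  0.0119]
{'clock': 40.8, 'joint_pos': [-49.423, 31.951, 24.845, 74.671, -14.076, 76.489, -91.267], 'tool_pos': [0.545, 0.372, 0.288], 'orientation': [-179.192, 0.325, 23.295], 'force': [-0.21, 0.48, -2.812], 'grip_width': 0.036}
```

>>> move_arm --pt "0 -0.35 0 0" --pt "0.6 0 0.7 0" --pt "0.6 0 0.7 0" --pt "0.4 0 0.4 0" --pt "0.2 0 0.2 0" --pt "0 0 0 0"

```text
clock: 41.4
tool_pos: [0.561, 0.3842, 0.2663]
orientation: [-179.2, 0.3, 23.4]
force: [0.1, -0.1, -3.3]
grip_width: 0.036
```

```bash
python3 - <<'E'
from h import *
h=np.array([.6025,.401]);fit(h);bore(h);st()
save(snapshot("wrist"),"w10")
E
```

```text
hook seg -0.04 237 v mid -0.0009 umin -0.0292 z+u max 0.2315
hook seg -0.02 477 v mid -0.0009 umin -0.02 z+u max 0.2319
tip zmax 0.257
ring n 4536 u -0.0716 -0.0245 v -0.0235 0.027 z [0.2707 0.2792 0.2809]
plane slope u,v deg [-1.4  1. ] z rel tcp 0.0118
tcp uvz [-0.0448  0.0011  0.2663]
bore n 2040 221 centre uv [-0.044   0.0005] r 0.0131 ztop 0.2782 slope deg u,v [5.2 1. ] | tcp [-0.0449  0.0011  0.2664] centre-tcp [ 0.0008 -0.0005  0.0118]
{'clock': 41.5, 'joint_pos': [-48.739, 34.521, 24.368, 73.306, -14.882, 75.311, -90.97], 'tool_pos': [0.561, 0.384, 0.267], 'orientation': [-179.156, 0.266, 23.403], 'force': [0.226, 0.301, -1.601], 'grip_width': 0.036}
```

>>> move_arm --pt "0.2 0.15 0.2 0" --pt "0.3 0 0.3 0" --pt "0.3 0 0.3 0" --pt "0.3 0 0.3 0" --pt "0.3 0 0.3 0" --pt "0 0 0 0" --newtons 30

```text
clock: 42.15
tool_pos: [0.5754, 0.3887, 0.2527]
orientation: [-179.1, 0.2, 23.4]
force: [-0.6, -0.1, -2.0]
grip_width: 0.036
```

```bash
python3 - <<'E'
from h import *
h=np.array([.6025,.401]);fit(h);st();save(snapshot("wrist"),"w11")
E
```

```text
hook seg -0.04 460 v mid 0.0 umin -0.04 z+u max 0.2318
hook seg -0.02 815 v mid 0.0001 umin -0.0196 z+u max 0.2533
tip zmax 0.265
ring n 4561 u -0.0564 -0.0093 v -0.0251 0.0256 z [0.2568 0.2655 0.2673]
plane slope u,v deg [-1.5  1. ] z rel tcp 0.0116
tcp uvz [-0.0297 -0.0005  0.2527]
{'clock': 42.2, 'joint_pos': [-47.845, 36.314, 24.06, 72.116, -15.418, 74.653, -90.466], 'tool_pos': [0.575, 0.389, 0.253], 'orientation': [-179.126, 0.16, 23.396], 'force': [0.05, 0.508, -3.75], 'grip_width': 0.036}
```

View pics/w11.png

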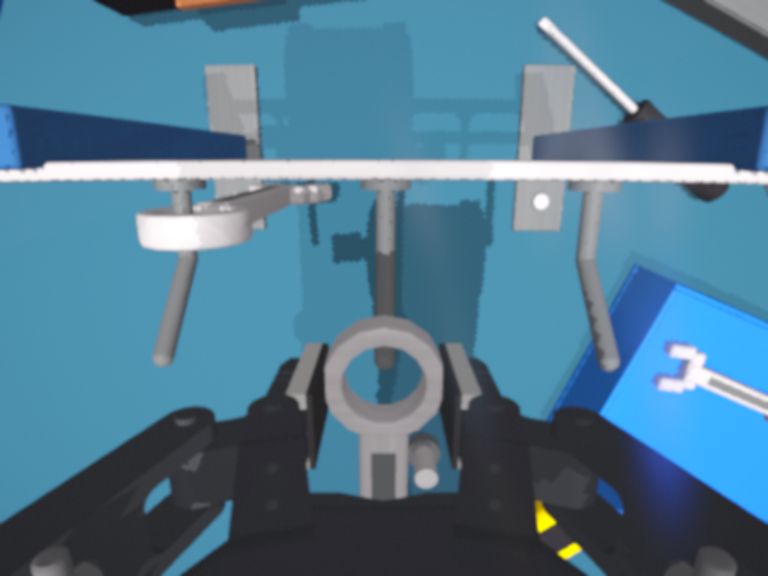

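>>> move_arm --pt "-0.05 0 0.15 0" --pt "0.2 0 0.25 0" --pt "0.3 0 0.3 0" --pt "0.3 0 0.3 0" --pt "0 0 0 0" --newtons 25

```text
clock: 42.75
tool_pos: [0.5825, 0.3922, 0.2428]
orientation: [-179.1, 0.1, 23.4]
force: [0.6, 0.1, -1.3]
grip_width: 0.036
```

```bash
python3 - <<'E'
from h import *
h=np.array([.6025,.401]);fit(h);st()
E
```

```text
hook seg -0.04 1585 v mid 0.0 umin -0.04 z+u max 0.2307
hook seg -0.02 1497 v mid -0.0 umin -0.02 z+u max 0.2524
tip zmax 0.258
ring n 4497 u -0.0486 -0.0016 v -0.0248 0.024 z [0.2473 0.2556 0.2573]
plane slope u,v deg [-1.3  1.1] z rel tcp 0.0117
tcp uvz [-2.190e-02 -1.000e-04  2.428e-01]
{'clock': 42.8, 'joint_pos': [-47.468, 37.353, 23.863, 71.673, -15.732, 74.028, -90.248], 'tool_pos': [0.582, 0.392, 0.243], 'orientation': [-179.104, 0.1, 23.407], 'force': [-0.581, 0.181, -3.006], 'grip_width': 0.036}
```

>>> move_arm --pt "0.25 0 0.25 0" --pt "0.3 0 0.3 0" --pt "0.3 0 0.3 0" --pt "0.1 0 0.1 0" --pt "0 0 0 0"

```text
clock: 43.3
tool_pos: [0.5918, 0.3963, 0.2325]
orientation: [-179.1, 0.1, 23.4]
force: [0.3, -0.2, -3.4]
grip_width: 0.0355
```

```bash
python3 - <<'E'
from h import *
h=np.array([.6025,.401]);fit(h);st()
E
```

```text
hook seg -0.04 1566 v mid 0.0001 umin -0.04 z+u max 0.2306
hook seg -0.02 928 v mid -0.0 umin -0.02 z+u max 0.2333
tip zmax 0.257
ring n 4111 u -0.0383 0.0088 v -0.0246 0.026 z [0.2367 0.2454 0.2473]
plane slope u,v deg [-2.1  1.1] z rel tcp 0.0119
tcp uvz [-0.0117 -0.      0.2325]
{'clock': 43.35, 'joint_pos': [-46.956, 38.7, 23.639, 70.704, -16.082, 73.709, -90.053], 'tool_pos': [0.592, 0.396, 0.233], 'orientation': [-179.107, 0.134, 23.405], 'force': [-0.711, 0.063, -2.975], 'grip_width': 0.036}
```

Threaded with no contact force, so I'll release it now, keeping the fingers as side guides.

>>> move_arm --pt "0 0 0 0" --pt "0 0 0 0" --pt "0 0 0 0" --pt "0 0 0 0" --pt "0 0 0 0" --pt "0 0 0 0" --pt "0 0 0 0" --claw 4.1

```text
clock: 44.05
tool_pos: [0.5923, 0.3966, 0.2351]
orientation: [-179.1, -0.1, 23.4]
force: [0.1, 0.3, -0.4]
grip_width: 0.0411
```

```bash
python3 - <<'E'
from h import *
st()
a=snapshot("side");b=snapshot("wrist")
A=cv2.resize(a["color"][100:300,100:300],(400,400));B=cv2.resize(b["color"],(400,300));B=cv2.copyMakeBorder(B,0,100,0,0,0)
cv2.imwrite("pics/c12.png",np.hstack([A,B])[...,::-1])
E
```

```text
{'clock': 44.05, 'joint_pos': [-46.963, 38.544, 23.664, 70.593, -16.074, 73.747, -90.06], 'tool_pos': [0.592, 0.397, 0.235], 'orientation': [-179.059, -0.083, 23.416], 'force': [0.091, 0.284, -0.446], 'grip_width': 0.041}
```

View pics/c12.png

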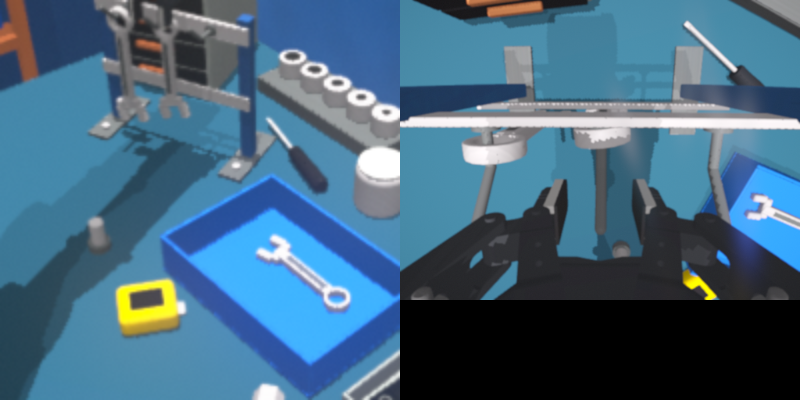

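The long spanner hangs upright on the middle hook (side crop px (170,80)). Backing off and heading for the short one.

>>> move_arm --pt "0 0 -1.5 0" --pt "0 0 -2.5 0" --pt "0 0 -2.5 0" --pt "-1.5 0 -1 0" --pt "-2.5 0 0 0" --pt "-2.5 0 0 0" --pt "-2 0 0 -8" --pt "0 0 0 -8" --pt "0 0 0 -8" --pt "0 0 0 -8" --pt "0 0 0 -8" --pt "0 0 0 -8" --pt "0 0 0 -8" --pt "0 0 0 -8" --pt "0 0 0 0" --claw 4.6

```text
clock: 45.65
tool_pos: [0.5111, 0.3595, 0.3129]
orientation: [-179.7, -0.9, 90.0]
force: [0.8, 0.3, 0.3]
grip_width: 0.0457
```

```bash
python3 - <<'E'
from h import *
legs((.575,-.026,.16,90))
E
```

```text
p [0.5111 0.3595 0.3129] rpy [-179.7   -0.9   90. ] F [0.8 0.3 0.3] w 0.0457 t 45.65 j7 -33
spin -0.0: 1 x -0.05 | shift [-38.77   6.47  14.68] : 14 x [-2.77, 0.46, 1.05]
```

>>> move_arm --pt "-1.5 0 0 0" --pt "-2.7 0.2 0.2 0" --pt "-2.7 0.4 0.5 0" --pt "-2.7 0.5 1 0" --pt "-2.7 0.5 1 0" --pt "-2.7 0.5 1 0" --pt "-2.7 0.5 1 0" --pt "-2.7 0.5 1 0" --pt "-2.7 0.5 1 0" --pt "-2.7 0.5 1 0" --pt "-2.7 0.5 1 0" --pt "-2.7 0.5 1 0" --pt "-2.7 0.5 1 0" --pt "-2.7 0.5 1 0" --pt "-1.5 0.3 0.5 0" --pt "0 0 0 0" --pt "0 0 0 0"

```text
clock: 47.35
tool_pos: [0.558, -0.0555, 0.1826]
orientation: [-179.8, -0.5, 85.4]
force: [-0.2, 0.2, -0.0]
grip_width: 0.0461
```

```bash
python3 - <<'E'
from h import *
t=snapshot("wrist");w=world(t);f=w[...,2]
m=(f>.012)&(f<.024)&(abs(w[...,0]-.575)<.03)&(w[...,1]>-.06)&(w[...,1]<.0)
q=w[m];print(m.sum(),q.min(0),q.max(0))
legs((.575,-.026,.06,90))
t=snapshot("top");w=world(t);f=w[...,2]
m=(f>.012)&(f<.024)&(abs(w[...,0]-.575)<.03)&(w[...,1]>-.06)&(w[...,1]<.13);q=w[m];print(m.sum(),q.min(0),q.max(0))
E
```

```text
682 [ 0.55983292 -0.04372873  0.01214814] [ 5.94262830e-01 -5.69545426e-05  2.11576056e-02]
p [ 0.558  -0.0555  0.1827] rpy [-179.9   -0.5   85.5] F [-0.5 -0.4  0.1] w 0.0457 t 47.4 j7 7
spin -4.5: 1 x -4.52 | shift [ 2.84  1.72 12.3 ] : 5 x [0.57, 0.34, 2.46]
269 [ 0.54967099 -0.00923711  0.01217483] [0.59973914 0.11566883 0.02328505]
```

>>> move_arm --pt "0.7 0.5 2 -4.5" --pt "0.8 0.5 2 0" --pt "0.8 0.5 2 0" --pt "0.3 0.2 2 0" --pt "0 0 1.5 0" --pt "0 0 1 0" --pt "0 0 0 0"

```text
clock: 48.15
tool_pos: [0.5789, -0.0165, 0.0788]
orientation: [179.6, -0.8, 90.8]
force: [-0.1, 0.4, 0.5]
grip_width: 0.0461
```

```bash
python3 - <<'E'
from h import *
legs((.577,-.0257,.03,90),(.577,-.0257,.004,90))
E
```

```text
p [ 0.5789 -0.0165  0.0788] rpy [179.6  -0.8  90.8] F [-0.1  0.4  0.5] w 0.0461 t 48.15 j7 10
spin 0.8: 1 x 0.79 | shift [-0.99 -0.22  4.86] : 2 x [-0.49, -0.11, 2.43]
spin -0.0: 1 x -0.00 | shift [-0.04 -0.02  2.6 ] : 1 x [-0.04, -0.02, 2.6]
```

>>> move_arm --pt "-0.5 -0.1 1 0.8" --pt "-0.4 -0.1 1.5 0" --pt "0 0 1.5 0" --pt "0 0 1 0" --pt "0 0 0.3 0" --pt "0 0 0 0"

```text
clock: 48.75
tool_pos: [0.5796, -0.0259, 0.0263]
orientation: [179.2, -0.8, 89.8]
force: [0.0, -1.1, -0.1]
grip_width: 0.0456
```

```bash
python3 - <<'E'
from h import *
legs((.577,-.0257,.005,90))
E
```

```text
p [ 0.5796 -0.0259  0.0263] rpy [179.2  -0.8  89.8] F [ 0.  -1.1 -0.1] w 0.0456 t 48.75 j7 11
spin -0.2: 1 x -0.21 | shift [-0.01 -0.29  2.12] : 1 x [-0.01, -0.29, 2.12]
```

>>> move_arm --pt "0 -0.25 0.5 0" --pt "0 0 0.7 0" --pt "0 0 0.6 0" --pt "0 0 0.2 0" --pt "0 0 0 0"

```text
clock: 49.25
tool_pos: [0.5782, -0.0257, 0.0061]
orientation: [179.1, -0.8, 89.8]
force: [-0.7, 0.7, 0.7]
grip_width: 0.0462
```

```bash
python3 - <<'E'
from h import *
legs((.577,-.0257,.005,90))
E
```

```text
p [ 0.5782 -0.0257  0.0061] rpy [179.1  -0.8  89.8] F [-0.7  0.7  0.7] w 0.0462 t 49.25 j7 12
spin -0.2: 1 x -0.22 | shift [-0.01 -0.12  0.1 ] : 1 x [-0.01, -0.12, 0.1]
```

>>> move_arm --pt "0 -0.1 0 0" --pt "0 0 0 0" --pt "0 0 0 0" --pt "0 0 0 0" --pt "0 0 0 0" --claw 2 --newtons 50

```text
clock: 49.75
tool_pos: [0.5774, -0.0256, 0.0065]
orientation: [179.1, -0.8, 89.8]
force: [0.9, 0.1, -1.6]
grip_width: 0.0331
```

>>> move_arm --pt "0 0 -1 0" --pt "0 0 -2 0" --pt "0 0 -2.5 0" --pt "0 0 -2.5 0" --pt "0 0 -2.5 0" --pt "0 0 -2.5 0" --pt "0 0 -2.5 0" --pt "0 0 -2.5 0" --pt "0 0 -2.5 0" --pt "0 0 -2.5 0" --pt "0 0 -2.5 0" --pt "0 0 -2.5 0" --pt "0 0 -2.5 0" --pt "0 0 -1 0" --pt "0 0 0 0"

```text
clock: 51.25
tool_pos: [0.5665, -0.0315, 0.3411]
orientation: [179.3, -0.7, 89.7]
force: [-0.9, -0.8, -2.3]
grip_width: 0.0331
```

```bash
python3 - <<'E'
from h import *
legs((.50,.05,.31,203.5))
h=np.array([.634,.332])
q,p,t=held("side","s13");print(len(q),q.min(0),q.max(0))
E
```

```text
p [ 0.5665 -0.0315  0.3411] rpy [179.3  -0.7  89.7] F [-0.9 -0.8 -2.3] w 0.0331 t 51.25 j7 6
spin -113.8: 15 x -7.59 | shift [ 2.9  10.11  3.11] : 4 x [0.72, 2.53, 0.78]
542 [ 0.5184917  -0.05132123  0.33903514] [0.59152141 0.11217783 0.39171493]
```

>>> move_arm --pt "0 0 0 -7.6" --pt "0 0 0 -7.6" --pt "0 0 0 -7.6" --pt "0 0 0 -7.6" --pt "0 0 0 -7.6" --pt "0 0 0 -7.6" --pt "0 0 0 -7.6" --pt "0 0 0 -7.6" --pt "0 0 0 -7.6" --pt "0 0 0 -7.6" --pt "0 0 0 -7.6" --pt "0 0 0 -7.6" --pt "0 0 0 -7.6" --pt "0 0 0 -7.6" --pt "0 0 0 -5" --pt "0 0 0 0"

```text
clock: 52.9
tool_pos: [0.555, -0.0298, 0.3115]
orientation: [178.4, -1.4, -154.2]
force: [0.4, -0.7, -1.4]
grip_width: 0.0331
```

```bash
python3 - <<'E'
from h import *
h=np.array([.634,.332]);g=h-EX*.095
legs((g[0],g[1],.32,203.5));st()
E
```

```text
p [ 0.555  -0.0298  0.3115] rpy [ 178.4   -1.4 -154.2] F [ 0.4 -0.7 -1.4] w 0.0331 t 52.9 j7 113
spin 2.3: 1 x 2.33 | shift [-12.15  30.05  -0.36] : 11 x [-1.1, 2.73, -0.03]
{'clock': 52.9, 'joint_pos': [8.186, 20.754, -10.608, 86.773, 2.956, 74.712, 113.17], 'tool_pos': [0.555, -0.03, 0.311], 'orientation': [178.418, -1.366, -154.175], 'force': [0.376, -0.69, -1.444], 'grip_width': 0.033}
```

>>> move_arm --pt "-0.6 1.4 -0.2 2.3" --pt "-1.1 2.6 -0.1 0" --pt "-1.1 2.6 -0.1 0" --pt "-1.1 2.6 -0.1 0" --pt "-1.1 2.6 -0.1 0" --pt "-1.1 2.6 -0.1 0" --pt "-1.1 2.6 -0.1 0" --pt "-1.1 2.6 -0.1 0" --pt "-1.1 2.6 -0.1 0" --pt "-1 2.4 0 0" --pt "-0.8 1.9 0 0" --pt "-0.4 1 0 0" --pt "0 0 0 0" --pt "0 0 0 0"

```text
clock: 54.3
tool_pos: [0.5521, 0.2764, 0.3086]
orientation: [178.4, -2.9, -159.0]
force: [0.4, 0.1, -1.4]
grip_width: 0.0331
```

```bash
python3 - <<'E'
from h import *
h=np.array([.634,.332])
legs((.547,.294,.32,203.5))
t=snapshot("wrist");save(t,"w14")
fit(h);bore(h)
E
```

```text
p [0.5521 0.2764 0.3086] rpy [ 178.4   -2.9 -159. ] F [ 0.4  0.1 -1.4] w 0.0331 t 54.3 j7 78
spin -2.5: 1 x -2.53 | shift [-0.18  1.86 -1.09] : 1 x [-0.18, 1.86, -1.09]
hook seg -0.04 100 v mid 0.0001 umin -0.0327 z+u max 0.2294
hook seg -0.02 58 v mid -0.0002 umin -0.0199 z+u max 0.2297
tip zmax 0.2574
ring n 3844 u -0.1242 -0.0787 v -0.044 0.0046 z [0.3116 0.3201 0.3227]
plane slope u,v deg [-6.2  1.1] z rel tcp 0.0102
tcp uvz [-0.0974 -0.0185  0.3086]
bore n 2079 268 centre uv [-0.0968 -0.0195] r 0.013 ztop 0.3202 slope deg u,v [-1.1  0.2] | tcp [-0.0973 -0.0189  0.3089] centre-tcp [ 0.0005 -0.0006  0.0113]
```

View pics/w14.png

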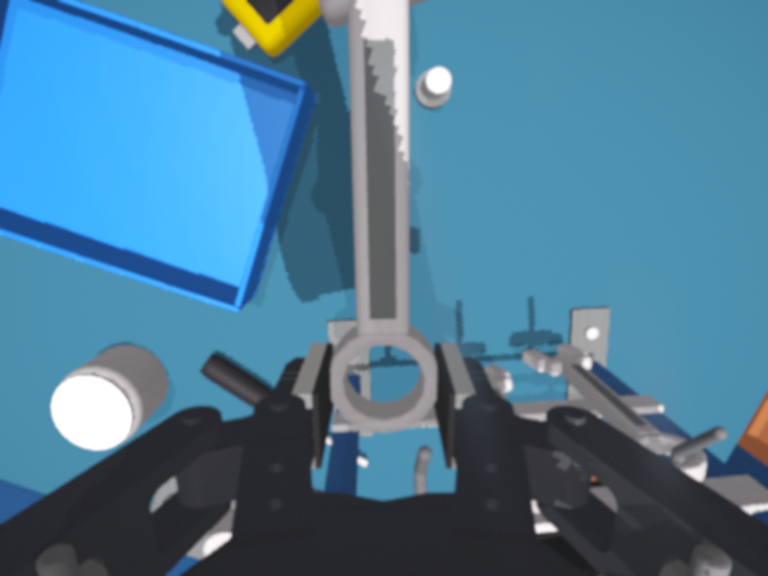

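The short spanner is held level with its shaft towards the robot, but the tool has tilted by about 3° in the unfavourable sense. I'll try to work that off with slow-up, fast-down moves in free space.

>>> move_arm --pt "0 0 -1 -2.5" --pt "0 0 -1.2 0" --pt "0 0 -1.2 0" --pt "0 0 -1.2 0" --pt "0 0 -1.2 0" --pt "0 0 -1.2 0" --pt "0 0 -1.2 0" --pt "0 0 0 0"

```text
clock: 55.25
tool_pos: [0.5595, 0.2672, 0.399]
orientation: [178.4, -2.6, -157.6]
force: [-0.2, 0.3, -1.3]
grip_width: 0.033
```

>>> move_arm --pt "0 0 4 0" --pt "0 0 3.5 0" --pt "0 0 0 0"

```text
clock: 55.55
tool_pos: [0.5565, 0.2664, 0.3237]
orientation: [178.4, -2.3, -157.9]
force: [-0.4, -0.3, -2.4]
grip_width: 0.0328
```

>>> move_arm --pt "0 0 -1.2 0" --pt "0 0 -1.2 0" --pt "0 0 -1.2 0" --pt "0 0 -1.2 0" --pt "0 0 -1.2 0" --pt "0 0 -1.2 0" --pt "0 0 0 0" --pt "0 0 4.5 0" --pt "0 0 3.5 0" --pt "0 0 0 0"

```text
clock: 56.55
tool_pos: [0.562, 0.2674, 0.3405]
orientation: [178.3, -0.8, -158.3]
force: [-0.8, 0.0, -1.7]
grip_width: 0.0329
```

>>> move_arm --pt "4 0 0 0" --pt "4 0 0 0" --pt "0 0 0 0"

```text
clock: 56.85
tool_pos: [0.4867, 0.2374, 0.345]
orientation: [178.3, -0.7, -158.4]
force: [0.3, 0.1, -0.4]
grip_width: 0.0329
```

>>> move_arm --pt "-1 0 0 0" --pt "-1 0 0 0" --pt "-1 0 0 0" --pt "-1 0 0 0" --pt "-1 0 0 0" --pt "-1 0 0 0" --pt "-1 0 0 0" --pt "0 0 0 0"

```text
clock: 57.65
tool_pos: [0.5682, 0.2693, 0.3522]
orientation: [178.2, 0.1, -158.6]
force: [0.1, -0.1, -1.6]
grip_width: 0.0331
```

>>> move_arm --pt "0 0 -1.2 0" --pt "0 0 -1.2 0" --pt "0 0 -1.2 0" --pt "0 0 0 0" --pt "0 0 4.5 0" --pt "0 0 3 0" --pt "0 0 0 0"

```text
clock: 58.35
tool_pos: [0.5733, 0.273, 0.3119]
orientation: [178.1, 0.3, -158.6]
force: [-0.5, -1.1, -1.8]
grip_width: 0.0329
```

```bash
python3 - <<'E'
from h import *
h=np.array([.634,.332]);fit(h);bore(h);c=h-EX*.072
legs((c[0],c[1],.293,203.5))
E
```

```text
hook seg -0.02 27 v mid -0.0022 umin -0.0176 z+u max 0.2299
tip zmax 0.2434
ring n 3797 u -0.1061 -0.0613 v -0.0553 -0.0037 z [0.3151 0.3231 0.3251]
plane slope u,v deg [-3.1  1. ] z rel tcp 0.0102
tcp uvz [-0.0792 -0.0299  0.3119]
bore n 1964 228 centre uv [-0.0789 -0.0305] r 0.0128 ztop 0.3246 slope deg u,v [-0.7  0.7] | tcp [-0.0785 -0.0299  0.3139] centre-tcp [-0.0003 -0.0006  0.0107]
p [0.5746 0.2736 0.3158] rpy [ 178.     0.6 -158.6] F [ 0.7  0.6 -1. ] w 0.0327 t 58.45 j7 79
spin -2.1: 1 x -2.15 | shift [-0.55  2.91  2.38] : 2 x [-0.27, 1.46, 1.19]
```

>>> move_arm --pt "0 0.6 0.3 -2.1" --pt "-0.1 0.8 0.6 0" --pt "-0.2 0.8 0.6 0" --pt "-0.1 0.6 0.5 0" --pt "0 0.2 0.3 0" --pt "0 0 0 0" --pt "0 0 0 0"

```text
clock: 59.15
tool_pos: [0.5671, 0.3088, 0.2973]
orientation: [178.0, 1.1, -156.3]
force: [-0.6, 0.1, -1.6]
grip_width: 0.0329
```

```bash
python3 - <<'E'
from h import *
h=np.array([.634,.332]);fit(h);bore(h);c=h-EX*.0545+.0006*EY
legs((c[0],c[1],.2753,203.5))
E
```

```text
ring n 3814 u -0.0975 -0.053 v -0.0204 0.0299 z [0.3006 0.3085 0.3108]
plane slope u,v deg [-2.6  0.9] z rel tcp 0.0102
tcp uvz [-0.0706  0.0054  0.2973]
bore n 1958 235 centre uv [-0.0712  0.0047] r 0.0128 ztop 0.3081 slope deg u,v [-0.5  0.5] | tcp [-0.0706  0.0054  0.2973] centre-tcp [-0.0006 -0.0007  0.0108]
p [0.5672 0.3086 0.2974] rpy [ 178.     1.1 -156.3] F [-0.4 -0.4 -1.9] w 0.0329 t 59.25 j7 78
spin 0.2: 1 x 0.21 | shift [-1.56 -0.54  2.22] : 1 x [-1.56, -0.54, 2.22]
```

>>> move_arm --pt "-0.3 -0.3 0.5 0.2" --pt "-0.5 -0.15 0.6 0" --pt "-0.5 0 0.6 0" --pt "-0.3 0 0.3 0" --pt "-0.1 0 0.1 0" --pt "0 0 0 0" --newtons 35

```text
clock: 59.85
tool_pos: [0.5873, 0.3108, 0.2742]
orientation: [178.0, 1.1, -156.7]
force: [-0.7, -0.0, -2.3]
grip_width: 0.0335
```

```bash
python3 - <<'E'
from h import *
h=np.array([.634,.332]);fit(h);bore(h);s=st()
for cam in("top","side"):
  t=snapshot(cam);w=world(t);P=w.reshape(-1,3);P=P[np.isfinite(P).all(1)]
  U=np.c_[(P[:,:2]-h)@EX,(P[:,:2]-h)@EY,P[:,2]]
  k=U[(abs(U[:,1])<.012)&(U[:,2]>.222)&(U[:,2]<.262)&(U[:,0]>-.04)&(U[:,0]<.02)]
  print(cam,len(k));print(k[np.argsort(k[:,0])][::max(1,len(k)//12)].round(4))
  save(t,"h_"+cam)
E
```

```text
hook seg -0.04 102 v mid -0.0003 umin -0.0317 z+u max 0.2282
tip zmax 0.257
ring n 3819 u -0.0782 -0.0336 v -0.0267 0.0252 z [0.2774 0.2853 0.2876]
plane slope u,v deg [-2.5  1.1] z rel tcp 0.0102
tcp uvz [-0.0512 -0.0008  0.2742]
bore n 1959 230 centre uv [-0.0519 -0.0014] r 0.0128 ztop 0.2851 slope deg u,v [-0.7  0.4] | tcp [-0.0513 -0.0008  0.2743] centre-tcp [-0.0006 -0.0006  0.0108]
{'clock': 59.95, 'joint_pos': [-20.872, 30.546, -14.414, 76.464, 5.786, 72.427, 78.427], 'tool_pos': [0.587, 0.311, 0.275], 'orientation': [178.026, 1.112, -156.648], 'force': [0.826, 0.917, -1.175], 'grip_width': 0.033}
top 0
[]
side 32
[[-0.0318 -0.0032  0.2547]
 [-0.0279 -0.001   0.2554]
 [-0.0259 -0.0028  0.2518]
 [-0.0256 -0.0027  0.2547]
 [-0.0212 -0.0028  0.2463]
 [-0.0174 -0.0035  0.2414]
 [-0.0146 -0.0051  0.2405]
 [-0.014  -0.0045  0.2368]
 [-0.0075 -0.0039  0.2367]
 [-0.0074 -0.0007  0.239 ]
 [-0.0029 -0.0042  0.2312]
 [-0.0016 -0.0032  0.2271]
 [ 0.0049 -0.0027  0.227 ]
 [ 0.0068 -0.0049  0.2266]
 [ 0.0121 -0.0019  0.2265]
 [ 0.0169 -0.0025  0.2276]]
```

>>> move_arm --pt "-0.2 0.1 0.3 0" --pt "-0.25 0 0.3 0" --pt "-0.25 0 0.3 0" --pt "-0.25 0 0.3 0" --pt "-0.25 0 0.3 0" --pt "0 0 0 0"

```text
clock: 60.65
tool_pos: [0.5987, 0.318, 0.2595]
orientation: [178.0, 1.2, -156.6]
force: [0.1, 0.4, -2.3]
grip_width: 0.0331
```

```bash
python3 - <<'E'
from h import *
h=np.array([.634,.332]);fit(h);bore(h);s=st();t=snapshot("wrist")
cv2.imwrite("pics/w15.png",cv2.resize(t["color"][180:330,180:340,::-1],None,fx=4,fy=4))
E
```

```text
hook seg -0.04 423 v mid 0.0003 umin -0.0367 z+u max 0.2384
hook seg -0.02 27 v mid -0.0001 umin -0.02 z+u max 0.2298
tip zmax 0.265
ring n 3852 u -0.0649 -0.0199 v -0.0248 0.0271 z [0.2622 0.2706 0.2728]
plane slope u,v deg [-3.1  1.1] z rel tcp 0.01
tcp uvz [-0.0379  0.0012  0.2595]
bore n 1960 245 centre uv [-0.0386  0.0007] r 0.0128 ztop 0.2705 slope deg u,v [-0.4  0.8] | tcp [-0.038   0.0013  0.2597] centre-tcp [-0.0006 -0.0006  0.0108]
{'clock': 60.75, 'joint_pos': [-21.186, 32.217, -14.283, 75.712, 6.133, 71.417, 78.28], 'tool_pos': [0.599, 0.318, 0.26], 'orientation': [178.015, 1.226, -156.621], 'force': [-0.302, -1.065, -2.595], 'grip_width': 0.033}
```

View pics/w15.png

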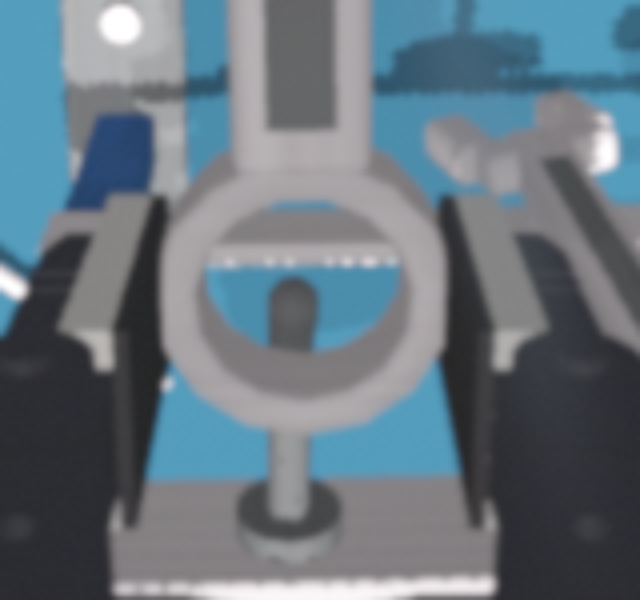

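>>> move_arm --pt "-0.25 -0.1 0.3 0" --pt "-0.3 0 0.3 0" --pt "-0.25 0 0.3 0" --pt "-0.2 0 0.25 0" --pt "0 0 0 0" --newtons 25

```text
clock: 61.3
tool_pos: [0.6092, 0.3217, 0.2484]
orientation: [178.0, 1.3, -156.6]
force: [0.5, -0.1, -2.1]
grip_width: 0.0332
```

```bash
python3 - <<'E'
from h import *
h=np.array([.634,.332]);fit(h);bore(h,(253,252));s=st()
E
```

```text
hook seg -0.04 630 v mid -0.0 umin -0.04 z+u max 0.2369
hook seg -0.02 1145 v mid 0.0001 umin -0.02 z+u max 0.2494
tip zmax 0.2625
ring n 3906 u -0.0538 -0.0094 v -0.0253 0.0263 z [0.2516 0.2594 0.2617]
plane slope u,v deg [-2.4  1. ] z rel tcp 0.0101
tcp uvz [-0.0268  0.0005  0.2484]
bore n 2034 289 centre uv [-0.0279 -0.0003] r 0.0131 ztop 0.2596 slope deg u,v [0.1 0.1] | tcp [-0.0269  0.0005  0.2485] centre-tcp [-0.001  -0.0008  0.011 ]
{'clock': 61.4, 'joint_pos': [-21.254, 33.599, -14.153, 74.914, 6.398, 70.773, 78.357], 'tool_pos': [0.609, 0.322, 0.249], 'orientation': [178.016, 1.309, -156.631], 'force': [0.104, 0.419, -2.074], 'grip_width': 0.033}
```

>>> move_arm --pt "-0.3 0 0.3 0" --pt "-0.3 0 0.3 0" --pt "-0.3 0 0.3 0" --pt "-0.25 0 0.25 0" --pt "-0.15 0 0.15 0" --pt "0 0 0 0"

```text
clock: 62.0
tool_pos: [0.6216, 0.3278, 0.2347]
orientation: [178.0, 1.2, -156.6]
force: [0.3, -0.4, -1.8]
grip_width: 0.0335
```

```bash
python3 - <<'E'
from h import *
h=np.array([.634,.332]);fit(h);s=st()
E
```

```text
hook seg -0.04 1636 v mid -0.0 umin -0.04 z+u max 0.2285
hook seg -0.02 694 v mid 0.0 umin -0.0199 z+u max 0.2439
tip zmax 0.2575
ring n 3831 u -0.0399 0.0043 v -0.0249 0.0256 z [0.238  0.2458 0.2514]
plane slope u,v deg [-3.2  0.9] z rel tcp 0.0102
tcp uvz [-0.013   0.0011  0.2347]
{'clock': 62.05, 'joint_pos': [-21.481, 35.447, -13.995, 73.607, 6.702, 70.325, 78.377], 'tool_pos': [0.622, 0.328, 0.235], 'orientation': [178.017, 1.236, -156.616], 'force': [0.714, 0.508, -0.574], 'grip_width': 0.033}
```

Threaded. Releasing, then backing straight up and away.

>>> move_arm --pt "0 0 0 0" --pt "0 0 0 0" --pt "0 0 0 0" --pt "0 0 0 0" --pt "0 0 0 0" --pt "0 0 0 0" --pt "0 0 0 0" --claw 4.0

```text
clock: 62.75
tool_pos: [0.6222, 0.3282, 0.2371]
orientation: [178.0, 1.5, -156.6]
force: [0.3, 0.6, -0.1]
grip_width: 0.0397
```

>>> move_arm --pt "0 0 -1.5 0" --pt "0 0 -2.5 0" --pt "0 0 -2.5 0" --pt "0 0 -2 0" --pt "2 0 0 0" --pt "2.5 0 0 0" --pt "2.5 0 0 0" --pt "2.5 0 0 0" --pt "2.5 0 0 0" --pt "2.5 0 0 0" --pt "2.5 0 0 0" --pt "0 0 0 0"

```text
clock: 63.95
tool_pos: [0.4591, 0.2545, 0.3199]
orientation: [178.0, 1.4, -156.6]
force: [0.2, -0.2, -0.4]
grip_width: 0.0398
```

```bash
python3 - <<'E'
from h import *
st();a=snapshot("side");b=snapshot("top")
A=cv2.resize(a["color"][60:360,100:430],(600,545));cv2.imwrite("pics/f.png",A[...,::-1])
for p in(a,b):
  for n in("spanner_long_eye","spanner_short_eye","hook_mid","hook_end","oil_bottle","grease_tin","screwdriver","coupling","tape_measure","plug"):
    print(n,[(round(d["score"],2),np.round(d["point"],3).tolist()) for d in place_of(p,n)][:2])
w=world(a);m=(abs(w[...,0]-.57)<.1)&(abs(w[...,1]+.28)<.115)&(w[...,2]>.012)&(w[...,2]<.09)&(a["color"].max(-1)<80)
from scipy import ndimage as ni
L,n=ni.label(m)
for i in range(1,n+1):
  q=w[L==i]
  if len(q)>40: print(len(q),q.min(0).round(3),q.max(0).round(3))
E
```

```text
{'clock': 63.95, 'joint_pos': [-18.86, 15.675, -15.664, 93.27, 2.644, 69.854, 78.616], 'tool_pos': [0.459, 0.255, 0.32], 'orientation': [178.003, 1.432, -156.632], 'force': [0.237, -0.22, -0.41], 'grip_width': 0.04}
spanner_long_eye [(0.91, [0.622, 0.404, 0.212])]
spanner_short_eye [(0.93, [0.657, 0.343, 0.216])]
hook_mid [(0.6, [0.604, 0.403, 0.221])]
hook_end [(0.93, [0.637, 0.332, 0.222])]
oil_bottle [(0.6, [0.762, -0.139, 0.001])]
grease_tin [(0.82, [0.77, 0.086, 0.0])]
screwdriver [(0.81, [0.745, 0.251, 0.004]), (0.15, [0.394, 0.273, -0.001])]
coupling [(0.96, [0.361, -0.124, -0.0])]
tape_measure [(0.56, [0.377, 0.118, 0.003])]
plug [(0.48, [0.395, 0.274, -0.002])]
spanner_long_eye [(0.24, [0.652, 0.344, 0.152])]
spanner_short_eye [(0.48, [0.651, 0.343, 0.214])]
hook_mid []
hook_end [(0.82, [0.636, 0.335, 0.219]), (0.58, [0.526, -0.279, 0.053])]
oil_bottle [(0.81, [0.762, -0.136, -0.004])]
grease_tin [(0.55, [0.772, 0.085, 0.003]), (0.38, [0.636, 0.333, 0.223])]
screwdriver [(0.63, [0.746, 0.256, -0.003]), (0.59, [0.57, -0.278, -0.002])]
coupling [(0.56, [0.364, -0.122, 0.002])]
tape_measure [(0.69, [0.381, 0.119, 0.003])]
plug []
766 [ 0.481 -0.226  0.012] [ 0.662 -0.181  0.042]
714 [ 0.483 -0.297  0.013] [ 0.569 -0.266  0.075]
470 [ 0.54  -0.395  0.012] [ 0.625 -0.368  0.042]
```

View pics/f.png

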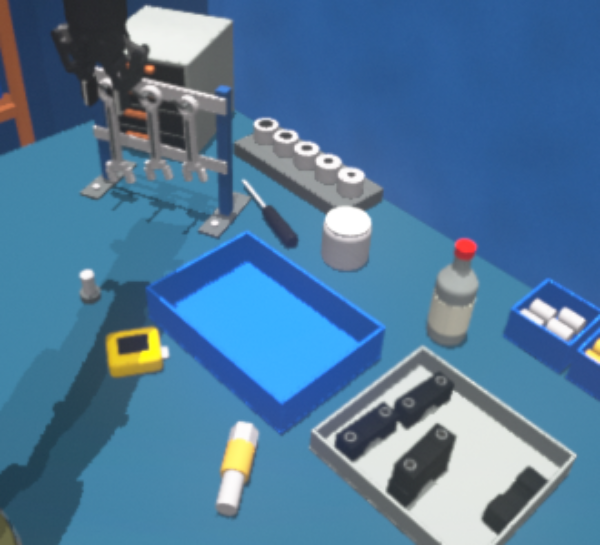

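Both spanners hang on their hooks (crop px (155,125) and (190,135)). The bin is empty, the clamp halves are in the tray, and the other things are where they were. Handing in.

```bash
python3 -c "
from cell import finish_job
print(finish_job())"
```

```text
the job is handed in; nothing more can be done
None
```

I moved the five clamp halves into the grey tray. Then I hung the long spanner by its ring on the middle hook and the short one on the free end hook. The job was handed in at about 64 s; it reports no verdict.

**Last checks:**
- **Spanners:** the final picture shows both hanging upright. The networks place the ring centres at (0.622, 0.404, 0.212) for the long one and (0.657, 0.343, 0.216) for the short one, each just behind its hook's bend. In the top view the network misplaced the long ring with a low score (0.24), but the side view and the picture agree.
- **Bin, tray and bench:** the bin is empty. The other things are within about 5 mm of where they started. The plug was not found in the last top view, but the side view has it in place. The gripper is clear of everything.

**What went differently from plan:**
- **Stacked halves:** two halves were carried over in one grip and still sit stacked in the tray.
- **Knocked half:** one half was found overturned by the bin wall just after I came down beside it. This was probably the announced knock, though my gripper may have touched it. I lifted it out by its end.
- **Moved in the tray:** that same half later shifted about 35 mm inside the tray while the arm was away. It now lies close to the tray wall, still inside.

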